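# Pack the decorating pan, close the lid and clamp it

## Task

Take the kitchen timer out of the steel pan and stand it wholly on the round cork mat, then pack all the jars and tins that are on the bench upright, side by side, on the floor of the pan. When everything is in, put the deep lid fully home on the pan and only then swing the clamp right down flat onto the lid.

Things in the scene. Friction and masses are not known exactly. Their poses are not given: they have to be found in the camera images.
- station: Fixed station: grey base plate 124 x 260 x 8 mm, on it an open steel pan without partitions and two clamp posts 100 mm high, beyond the pan's +y end (y = 120 to 144 mm). Origin: on the bench under the pan's centre; y along the pan's length, to the clamp. Pan: outside 108 (x) x 176 (y) mm, inside 100 x 168 mm, 40 mm deep; inner floor 12 mm, rim 52 mm above the bench.
- pan_in (a point): Centre of the pan's inner floor (12 mm above the bench); axes as the station's. All five jars and tins just fit in two rows along y: rows at x = -25 and 25 mm, places at y = -56, 0 and 56 mm; the long tin takes two places of a row (centre at y = -28 or 28).
- clamp (a joint): Swing clamp, rad: 0 = down, level on the seated lid; 1.57 = upright; starts at 1.7 to 2.1, leaning outwards (+y of the station). Flat black bar 24 mm wide, 10 mm thick, reaching 72 mm from its hinge (axis along the station's x). Stiff hinge (0.15 N m): stays where it is left; it can be pushed over and down with shut fingers. Travel -0.03 to 2.2.
- clamp_hinge (a point): Point on the clamp's hinge axis, mid-width of the bar, at (0, 130, 90.5) mm in the station's frame.
- clamp_tip (a point): Free end of the clamp's bar, 72 mm from the hinge, mid-thickness.
- lid: Deep aluminium lid 124 (x) x 192 (y) x 42 mm, 0.35 kg, loose on the bench. Black bar handle on top, 16 mm thick (x), 80 mm long (y), 42 to 72 mm above the origin (centre of underside). Its skirt (lowest 10 mm, inside 117 x 185 mm) goes round the pan; a ledge above it rests on the rim: seated, the origin is 30 mm above pan_in. Inside it clears 90 x 158 mm, 66 mm over the pan floor.
- jar_a: Round amber jar, 44 mm across, with a white stopper 22 mm across. Low body 36 mm high, then the grip, to a total height of 62 mm. Origin: centre of the underside, z up. May be absent.
- jar_b: Same kind of jar as jar_a. Low body 36 mm high, then the grip, to a total height of 62 mm. Origin: centre of the underside, z up. May be absent.
- tin_a: Square steel tin, 44 x 44 mm (46 mm round the lid's edge, by eye), with a round wooden knob 22 mm across. Low body 36 mm high, then the grip, to a total height of 62 mm. Origin: centre of the underside, z up. May be absent.
- tin_b: Same kind of tin as tin_a. Low body 36 mm high, then the grip, to a total height of 62 mm. Origin: centre of the underside, z up. May be absent.
- long_tin: Long steel tin, 44 mm (x) x 100 mm (y), with a wooden bar handle 16 mm thick (x) and 50 mm long (y). Low body 36 mm high, then the grip, to a total height of 62 mm. Origin: centre of the underside, z up. May be absent.
- timer: Round white kitchen timer, 60 mm across and 30 mm high, with a black grip bar on top, 44 mm long (x), 14 mm thick (y), to a total height of 52 mm. Left in the pan, standing on its floor. Origin: centre of the underside.
- mat: Round cork mat, 130 mm across, 4 mm thick, fixed to the bench. Origin: centre of its underside.
Things that resemble listed ones, but are neither listed nor needed, are in the scene too. Several things look just like the mat: the one meant starts farthest from the robot's base.

How it is judged:
By the outcome, as a careful person would: the job done as asked, in the order asked, and still so for the second after the job is handed in, with the robot touching nothing.
Of jar_a, jar_b, tin_a, tin_b, long_tin only 3 to 5 are there at a start; the rules pass over those that are not, and their reading is None.
At some moment in a run one of jar_a, jar_b, tin_a, tin_b, long_tin, lid may be knocked a few centimetres aside while the robot is not near it.
It also fails if it takes over 208 s, if anything falls off the work surface, if the arm or the gripper's body presses on something with over 40 N, if the wrist force passes 120 N, or if a joint passes its speed limit or range.

## Robot

A 6-joint arm with a two-finger parallel gripper is mounted at the origin on the work surface. World frame = base frame: x ahead of the robot, y to its left, z up, the work surface at z = 0. Lengths are in m, angles in rad, forces in N, time in s.
With the tool pointing down it reaches from about 0.325 to 1 m from the base axis. Payload 5.1 kg.
Tool frame: the origin (TCP) lies midway between the tips of the shut fingers; the grasp point (between the pads) lies 19 mm behind it; z points along the fingers, y is the line along which they close (so a half turn about z gives the same grasp; the last joint's range is limited). The gripper opens to 85 mm and grips with 20 to 120 N. Pads are 22 mm wide; open, the fingers measure 114 mm over their backs; the gripper's body (76 mm by 85 mm) begins 54 mm behind the grasp point. The pads swing forward as they close: fully open they stand 13 mm farther back than shut.
Start: joints at [1.041, 0.124, 1.65, -0, 1.367, -0.083], TCP at [0.281, 0.586, 0.231] pointing down, gripper open.
Joint ranges: [-2.61, 2.61], [-1.02, 2.33], [0.03, 2.71], [-1.35, 4.49], [0.32, 2.68], [-2.91, 2.91]. Speed limits (rad/s): [2.57, 2.57, 3.14, 3.14, 3.14, 3.14].

## Interface

Orientations are given as a unit quaternion [x, y, z, w].
In Python, from rig import telemetry, camera, ticket gives the robot as it stands.
- The arm moves only by the shell command python3 -m inch 'ROWS' [FORCE]. ROWS is JSON, a list of rows, each an object of numbers: "dx", "dy", "dz": the shift along the tool's x, y, z in m; "wx", "wy", "wz": the turn, a rotation vector about the tool's x, y, z in rad; "hand": the opening, from 0 (shut) to 1 (fully open). In form: [{"dx": .., "dy": .., "dz": .., "wx": .., "wy": .., "wz": .., "hand": ..}, ...]. A call has 1 to 20 rows; each row is the pose to reach, as a shift and turn from the pose commanded when the call began, along the tool's axes at that moment; what a row does not reach only later rows make up. A row lasts 1/8 s, in which the tool goes at most 62.5 mm and 10.7 degrees, less where a joint would pass 70% of its speed; a pose out of reach is approached as far as the arm can. A call with a gripper value outside its range is refused whole. The fingers move at their own pace and stop on an object; FORCE is the grip in N (left out, the last holds). Time passes only in rows, so rows that repeat a pose let the fingers close. It gives the time, the measured TCP pose, the force, the opening and the grip force at its end, in the units of the state.
- telemetry.state(): the state, without advancing time (a new reading comes with each control period).
- camera(name): name is "scene" or "top" or "wrist"; returns a dict with "image" (420x560x3 uint8, red, green, blue), "range_z" (420x560 float32, m along the optical axis (not along the pixel's ray), 0 where there is no reading), "camera_matrix" (3x3 intrinsics, pixels), "position" and "rotation" of the camera in the world. Camera axes: x right, y down, z forward; pixel columns grow to the right and rows downward; lengths in m; the calibration is good to about 2 mm. A picture is of the moment at which its call begins.
- ticket.job_done(): hands the job in; it is judged then, once.
The state is a dict: "clock": time; "joint_pos": joint angles; "dq": joint speeds; "joint_efforts": joint torques, N m; "tool_pos": TCP position; "ee_rot": TCP orientation; "wrist_force": force on the tool from outside, world axes, zero at the start; "wrist_torque": the same for the moment, N m; "width": opening from 0.0 (shut) to 1.0 (fully open); "finger_force": force on a finger pad.
Only numpy, scipy, OpenCV 4.12 (cv2) and the standard library are available. Lean on these libraries where they do the work, as an engineer would, in place of code of your own. Each camera call takes 0.05 s, during which the arm holds its last target. There are 200 camera calls.

## Working session

There is one attempt and no reset: what is moved stays moved. The work goes in short steps, Python scripts to look and compute and a shell command to move; the robot and the scene stay as the last step left them, time stands still between calls to the robot, and variables do not carry over. Pictures are saved under pics/ and viewed, at most 14 in all, crops included, and the job is handed in when it is done.

```bash
ls; mkdir -p pics; cat > h.py <<'E'
import numpy as np, cv2
from rig import telemetry, camera, ticket
from scipy.spatial.transform import Rotation as R
def snap(name,fn=None):
    c=camera(name)
    if fn: cv2.imwrite('pics/'+fn,c['image'][:,:,::-1])
    return c
def cloud(c):
    K=np.array(c['camera_matrix']);z=c['range_z'];v,u=np.mgrid[:z.shape[0],:z.shape[1]]
    P=np.stack([(u-K[0,2])/K[0,0]*z,(v-K[1,2])/K[1,1]*z,z],-1)
    r=np.array(c['rotation']); r=r if r.shape==(3,3) else R.from_quat(r).as_matrix()
    return P@r.T+np.array(c['position'])
def to(x,y,z,yaw=None):
    "shift in tool axes to world x,y,z (from measured pose)"
    s=telemetry.state();r=R.from_quat(s['ee_rot']);d=r.inv().apply(np.array([x,y,z])-s['tool_pos'])
    return d.round(4)
def st():
    s=telemetry.state();r=R.from_quat(s['ee_rot']).as_matrix()
    print('t',s['clock'],'p',np.round(s['tool_pos'],4),'xax',r[:,0].round(3),'yax',r[:,1].round(3),'q6',np.round(s['joint_pos'],2),'w',s['width'],'F',np.round(s['wrist_force'],1))
E
python3 - <<'E'
from h import *
st()
for n in('scene','top'):
    c=snap(n,n+'0.png');print(n,c['position'],np.round(c['rotation'],3).tolist(),np.round(c['camera_matrix'],1).tolist())
    np.save('/tmp/'+n,cloud(c))
E
```

```text
pics
t 0.0 p [0.2806 0.5856 0.2301] xax [-0.902  0.432  0.   ] yax [ 0.432  0.902 -0.002] q6 [ 1.04  0.12  1.65 -0.    1.37 -0.08] w 0.9991714776473296 F [-0.6  0.4 -0.2]
scene [ 1.16464685 -0.02706714  0.77024426] [0.674, 0.648, -0.252, -0.249] [[429.7, 0.0, 281.1], [0.0, 429.7, 208.0], [0.0, 0.0, 1.0]]
top [ 0.39687676 -0.01947503  1.17622002] [0.709, -0.703, 0.045, -0.039] [[507.1, 0.0, 278.8], [0.0, 507.1, 208.7], [0.0, 0.0, 1.0]]
```

View pics/top0.png

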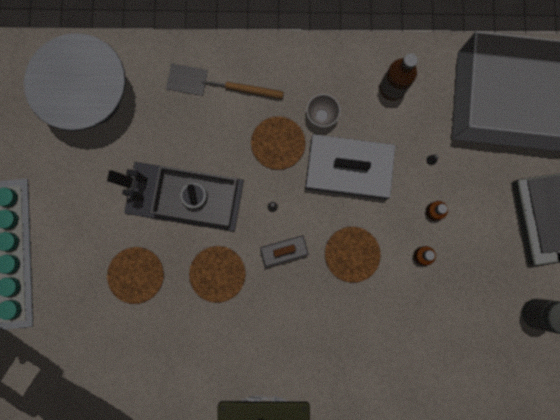

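View pics/scene0.png

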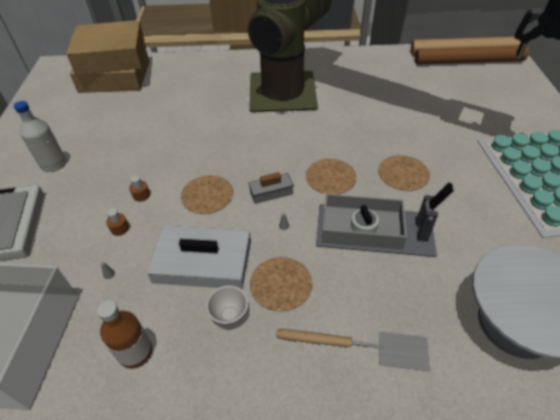

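The top view shows the pan at (195,197) with the timer at (193,195) and the clamp to its left. The lid is at (350,166), the jars at (438,211) and (425,256), and the long tin at (284,251). No tins are visible: the small grey cones at (272,206) and (432,159) are decoys. The farthest mat is at (278,143). Next I'll measure each of these.

```bash
cat >> h.py <<'E'
def onplane(c,uv,h):
    K=np.array(c['camera_matrix']);r=np.array(c['rotation']); r=r if r.shape==(3,3) else R.from_quat(r).as_matrix()
    uv=np.atleast_2d(np.float64(uv));d=np.c_[(uv-K[:2,2])/[K[0,0],K[1,1]],np.ones(len(uv))]@r.T
    p=np.array(c['position']);return p+d*((h-p[2])/d[:,2])[:,None]
def blobs(mask,amin,roi=None):
    m=mask.astype(np.uint8)*255
    if roi: k=np.zeros_like(m);k[roi[1]:roi[3],roi[0]:roi[2]]=1;m=m*k
    return [q for q in cv2.findContours(m,cv2.RETR_EXTERNAL,cv2.CHAIN_APPROX_NONE)[0] if cv2.contourArea(q)>=amin]
def rect(c,mask,h,amin=20,roi=None):
    "min-area rectangles of blobs at height h: centre, sizes, long-axis angle (deg), in world"
    out=[]
    for q in blobs(mask,amin,roi):
        P=onplane(c,q[:,0],h)[:,:2].astype(np.float32);(cx,cy),(a,b),t=cv2.minAreaRect(P*1000)
        if a<b:a,b,t=b,a,t+90
        out.append((round(cx/1e3,4),round(cy/1e3,4),round(a),round(b),round((t+90)%180-90,1)))
    return out
def hmask(c,lo,hi):
    z=cloud(c)[:,:,2];return (z>lo)&(z<hi)&(c['range_z']>0)
E
python3 - <<'E'
from h import *
c=snap('top');im=c['image'];hsv=cv2.cvtColor(im,cv2.COLOR_RGB2HSV)
P=cloud(c)
print('noise bench',P[330:350,300:320,2].mean(),P[330:350,300:320,2].std())
for n,uv in dict(jar1=(438,211),jar2=(425,256),lt=(284,251),lid=(320,170),handle=(352,164),timer=(193,195),tip=(115,178),cone=(272,206),cone2=(432,159),rim=(200,171),floor=(220,205)).items():print(n,P[uv[1],uv[0]].round(4),im[uv[1],uv[0]],hsv[uv[1],uv[0]])
print('lid',rect(c,hmask(c,.03,.055),.042,200,(300,130,400,205)))
print('handle',rect(c,hmask(c,.06,.085),.072,50,(300,130,400,205)))
print('pan+',rect(c,hmask(c,.035,.07),.052,200,(110,150,250,235)))
print('plate+',rect(c,hmask(c,.004,.2),.008,200,(90,150,250,235)))
print('clamp',rect(c,hmask(c,.085,.25),.13,20,(90,150,250,235)))
print('lt',rect(c,hmask(c,.02,.08),.036,200,(250,225,320,275)))
print('lth',rect(c,hmask(c,.05,.08),.062,20,(250,225,320,275)))
print('jars',rect(c,hmask(c,.015,.08),.036,50,(405,190,460,275)))
print('stop',rect(c,hmask(c,.045,.08),.062,10,(405,190,460,275)))
o=(hsv[...,0]<18)&(hsv[...,1]>110)&(hsv[...,2]>60)
print('mat',rect(c,o,.004,800))
print('timer',rect(c,hmask(c,.03,.08)&(hsv[...,1]<60),.05,20,(178,180,210,212)))
E
```

```text
noise bench 0.0002061964871186167 0.002153365312343513
jar1 [ 0.5274 -0.3826  0.0608] [54 57 56] [80 13 57]
jar2 [ 0.4275 -0.3503  0.0633] [67 66 66] [ 0  4 67]
lt [ 0.4358 -0.0411  0.0643] [61 32 20] [  9 171  61]
lid [ 0.6212 -0.1223  0.0411] [102 101 102] [150   3 102]
handle [ 0.629  -0.1903  0.0736] [19 21 21] [90 24 21]
timer [0.5573 0.1607 0.0665] [16 15 19] [128  54  19]
tip [0.579  0.3077 0.1492] [20 13 16] [167  89  20]
cone [ 0.5374 -0.0138  0.0433] [56 56 51] [30 23 56]
cone2 [ 0.6522 -0.3828  0.0283] [24 22 23] [165  21  24]
rim [0.6236 0.1562 0.0027] [88 80 77] [ 8 32 88]
floor [0.5422 0.1063 0.014 ] [89 81 84] [169  23  89]
lid [(0.6318, -0.191, 192, 126, 83.1)]
handle [(0.6314, -0.1907, 81, 18, 83.0)]
pan+ [(0.5587, 0.1619, 178, 109, 81.0)]
plate+ [(0.5687, 0.2155, 321, 133, 81.3)]
clamp [(0.5762, 0.3003, 64, 64, -9.4)]
lt [(0.4381, -0.0407, 102, 46, -73.7)]
lth [(0.4379, -0.0409, 49, 16, -73.6)]
jars [(0.4305, -0.3574, 48, 40, -89.5), (0.5327, -0.3877, 48, 42, -71.2)]
stop [(0.4309, -0.3584, 24, 20, -89.5), (0.5329, -0.388, 25, 20, -89.5)]
mat [(0.3808, 0.298, 127, 124, -43.7), (0.3849, 0.1109, 125, 125, -69.9), (0.4327, -0.1993, 125, 124, 89.8), (0.694, -0.0252, 125, 123, -89.4)]
timer [(0.5604, 0.1639, 59, 57, 45.8)]
```

```bash
cat >> h.py <<'E'
S=np.array([.5587,.1619]);A=np.radians(81.)
def stw(x,y): # station mm -> world
    yv=np.array([np.cos(A),np.sin(A)]);xv=np.array([np.sin(A),-np.cos(A)])
    return S+xv*x/1e3+yv*y/1e3
def plan(x,y,z,ang,p0=None):
    "tool shift and wz to reach world xyz with closing line at ang deg; flags both turn choices"
    s=telemetry.state();r=R.from_quat(s['ee_rot']);M=r.as_matrix()
    d=r.inv().apply(np.array([x,y,z])-s['tool_pos'])
    cur=np.degrees(np.arctan2(M[1,1],M[0,1]));w=(ang-cur+90)%180-90
    q=s['joint_pos'][5]
    print('dx %.4f dy %.4f dz %.4f wz %.3f (or %.3f)'%(*d,-np.radians(w),-np.radians(w-np.sign(w)*180)),'q6 %.2f'%q,'tilt',M[:,2].round(4))
E
python3 - <<'E'
from h import *
c=snap('top');im=c['image'];v=im.max(2)
m=hmask(c,.05,.085)
print(rect(c,(v<45)&m,.064,10,(178,180,210,212)))
P=cloud(c);print(P[183:208,180:206,2].round(3)[::4,::4]); print(v[183:208,180:206][::3,::3])
x=cv2.resize(im[150:240,90:250],None,fx=4,fy=4,interpolation=cv2.INTER_CUBIC);cv2.imwrite('pics/pan0.png',x[:,:,::-1])
plan(.5604,.1639,.2,81)
E
```

```text
[(0.5599, 0.1647, 43, 15, 13.9)]
[[0.014 0.016 0.042 0.039 0.043 0.012 0.011]
 [0.01  0.044 0.063 0.061 0.045 0.042 0.011]
 [0.018 0.043 0.06  0.063 0.047 0.045 0.042]
 [0.044 0.04  0.043 0.065 0.04  0.042 0.044]
 [0.015 0.042 0.046 0.064 0.05  0.046 0.04 ]
 [0.012 0.039 0.048 0.063 0.045 0.038 0.025]
 [0.011 0.008 0.039 0.041 0.043 1.176 0.011]]
[[77 76 79 78 82 90 83 76 81]
 [76 89 86 18 19 56 78 94 82]
 [73 91 56 17 15 46 59 70 82]
 [87 72 55 23 24 25 54 58 93]
 [93 59 56 27 29 30 58 59 99]
 [87 67 65 33 20 18 57 55 94]
 [72 87 57 47 20 20 58 80 64]
 [80 64 92 75 35 33 84 79 35]
 [77 74 52 67 81 77 53 29 72]]
dx -0.4346 dy -0.2597 dz 0.0308 wz -0.290 (or 2.852) q6 -0.08 tilt [-7.0e-04 -1.2e-03 -1.0e+00]
```

View pics/pan0.png

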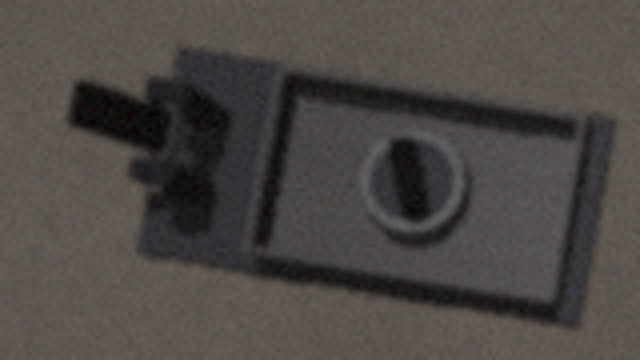

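The crop shows the timer at (412,187) with its black bar tilted, giving a closing angle of 104°. The clamp leans outward at the left, (120,115).

```bash
python3 -m inch '[{"dx":-0.06,"dy":-0.036,"wz":-0.1,"hand":0.5},{"dx":-0.12,"dy":-0.072,"wz":-0.2,"hand":0.5},{"dx":-0.17,"dy":-0.1,"wz":-0.35,"hand":0.5},{"dx":-0.22,"dy":-0.13,"wz":-0.5,"hand":0.5},{"dx":-0.27,"dy":-0.16,"wz":-0.6,"hand":0.5},{"dx":-0.32,"dy":-0.19,"wz":-0.69,"hand":0.5},{"dx":-0.37,"dy":-0.22,"wz":-0.69,"hand":0.5},{"dx":-0.41,"dy":-0.245,"dz":0.02,"wz":-0.69,"hand":0.5},{"dx":-0.434,"dy":-0.259,"dz":0.031,"wz":-0.69,"hand":0.5},{"dx":-0.434,"dy":-0.259,"dz":0.031,"wz":-0.69,"hand":0.5},{"dx":-0.434,"dy":-0.259,"dz":0.031,"wz":-0.69,"hand":0.5}]' 30
python3 - <<'E'
from h import *
st();plan(.5599,.1647,.047,103.9)
c=snap('wrist','w0.png');P=cloud(c);np.save('/tmp/w',P);print(c['position'],P[210,280])
E
```

```text
t 0.2 p [0.2807 0.5859 0.2305] xax [-0.902  0.432  0.   ] yax [ 0.432  0.902 -0.001] q6 [ 1.04  0.12  1.65 -0.    1.37 -0.08] w 0.9993548522363425 F [-0.2 -0.6 -0.3]
dx -0.4338 dy -0.2589 dz 0.1838 wz -0.689 (or 2.452) q6 -0.08 tilt [-7.0e-04 -1.2e-03 -1.0e+00]
[0.2159817  0.61670824 0.37344018] [0.30984151 0.57328973 0.03093886]invalid input at $[0]: expected keys dx, dy, dz, wx, wy, wz, hand
```

View pics/w0.png

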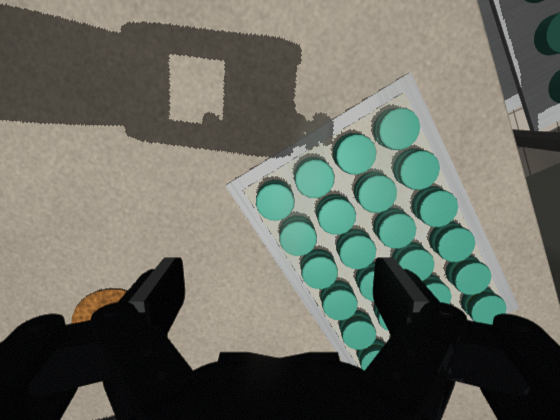

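The move was refused because every row needs all seven keys. The wrist view shows the fingers at (150,300) and (410,300) over the decoy tray. Resending with full rows.

```bash
python3 -m inch '[{"dx":-0.05,"dy":-0.03,"dz":0,"wx":0,"wy":0,"wz":-0.1,"hand":0.5},{"dx":-0.1,"dy":-0.06,"dz":0,"wx":0,"wy":0,"wz":-0.2,"hand":0.5},{"dx":-0.15,"dy":-0.09,"dz":0,"wx":0,"wy":0,"wz":-0.3,"hand":0.5},{"dx":-0.2,"dy":-0.12,"dz":0,"wx":0,"wy":0,"wz":-0.4,"hand":0.5},{"dx":-0.25,"dy":-0.15,"dz":0,"wx":0,"wy":0,"wz":-0.5,"hand":0.5},{"dx":-0.3,"dy":-0.18,"dz":0,"wx":0,"wy":0,"wz":-0.6,"hand":0.5},{"dx":-0.35,"dy":-0.21,"dz":0,"wx":0,"wy":0,"wz":-0.69,"hand":0.5},{"dx":-0.4,"dy":-0.24,"dz":0,"wx":0,"wy":0,"wz":-0.69,"hand":0.5},{"dx":-0.434,"dy":-0.259,"dz":0.03,"wx":0,"wy":0,"wz":-0.69,"hand":0.5},{"dx":-0.434,"dy":-0.259,"dz":0.03,"wx":0,"wy":0,"wz":-0.69,"hand":0.5},{"dx":-0.434,"dy":-0.259,"dz":0.03,"wx":0,"wy":0,"wz":-0.69,"hand":0.5}]' 30
python3 - <<'E'
from h import *
st();plan(.5599,.1647,.047,103.9)
c=snap('wrist','w1.png');m=hmask(c,.052,.09)&(c['image'].max(2)<80)
print(rect(c,m,.064,300))
E
```

```text
clock: 1.62
tool_pos: [0.5602, 0.1654, 0.2014]
ee_rot: [-0.121, 0.993, 0.0, -0.0]
wrist_force: [-0.1, 0.6, 0.6]
width: 0.499
finger_force: 0.0
t 1.625 p [0.5602 0.1654 0.2014] xax [-0.971 -0.241  0.   ] yax [-0.241  0.971  0.   ] q6 [ 0.19  0.    1.83  0.    1.31 -1.62] w 0.4987065443493026 F [-0.1  0.6  0.6]
dx 0.0004 dy -0.0006 dz 0.1544 wz 0.000 (or -3.141) q6 -1.62 tilt [-4.e-04  3.e-04 -1.e+00]
[(0.5952, 0.2839, 26, 20, 53.9), (0.5528, 0.2904, 26, 16, 66.1), (0.5569, 0.1647, 45, 14, 13.6)]
```

```bash
python3 -m inch '[{"dx":0.0015,"dy":-0.0005,"dz":0.05,"wx":0,"wy":0,"wz":0,"hand":0.5},{"dx":0.0015,"dy":-0.0005,"dz":0.1,"wx":0,"wy":0,"wz":0,"hand":0.5},{"dx":0.0015,"dy":-0.0005,"dz":0.135,"wx":0,"wy":0,"wz":0,"hand":0.5},{"dx":0.0015,"dy":-0.0005,"dz":0.155,"wx":0,"wy":0,"wz":0,"hand":0.5},{"dx":0.0015,"dy":-0.0005,"dz":0.155,"wx":0,"wy":0,"wz":0,"hand":0.5},{"dx":0.0015,"dy":-0.0005,"dz":0.155,"wx":0,"wy":0,"wz":0,"hand":0.05},{"dx":0.0015,"dy":-0.0005,"dz":0.155,"wx":0,"wy":0,"wz":0,"hand":0.05},{"dx":0.0015,"dy":-0.0005,"dz":0.155,"wx":0,"wy":0,"wz":0,"hand":0.05},{"dx":0.0015,"dy":-0.0005,"dz":0.155,"wx":0,"wy":0,"wz":0,"hand":0.05},{"dx":0.0015,"dy":-0.0005,"dz":0.155,"wx":0,"wy":0,"wz":0,"hand":0.05},{"dx":0,"dy":0,"dz":0.13,"wx":0,"wy":0,"wz":0,"hand":0.05},{"dx":0,"dy":0,"dz":0.09,"wx":0,"wy":0,"wz":0,"hand":0.05},{"dx":0,"dy":0,"dz":0.06,"wx":0,"wy":0,"wz":0,"hand":0.05},{"dx":0,"dy":0,"dz":0.06,"wx":0,"wy":0,"wz":0,"hand":0.05}]' 40
python3 - <<'E'
from h import *
st();plan(.694,-.0252,.14,103.9);plan(.694,-.0252,.0395,103.9)
E
```

```text
clock: 3.42
tool_pos: [0.5623, 0.1654, 0.1445]
ee_rot: [-0.121, 0.993, 0.0, 0.003]
wrist_force: [0.8, 0.9, -2.5]
width: 0.148
finger_force: 40.7
t 3.425 p [0.5623 0.1654 0.1445] xax [-0.971 -0.241 -0.006] yax [-0.241  0.971 -0.   ] q6 [ 0.19  0.05  1.88 -0.    1.21 -1.62] w 0.148069762119963 F [ 0.8  0.9 -2.5]
dx -0.0820 dy -0.2167 dz 0.0051 wz 0.000 (or -3.141) q6 -1.62 tilt [ 0.0061  0.0012 -1.    ]
dx -0.0813 dy -0.2166 dz 0.1056 wz 0.000 (or -3.141) q6 -1.62 tilt [ 0.0061  0.0012 -1.    ]
```

```bash
python3 -m inch '[{"dx":-0.02,"dy":-0.05,"dz":0,"wx":0,"wy":0,"wz":0,"hand":0.05},{"dx":-0.04,"dy":-0.1,"dz":0,"wx":0,"wy":0,"wz":0,"hand":0.05},{"dx":-0.06,"dy":-0.15,"dz":0,"wx":0,"wy":0,"wz":0,"hand":0.05},{"dx":-0.075,"dy":-0.2,"dz":0,"wx":0,"wy":0,"wz":0,"hand":0.05},{"dx":-0.082,"dy":-0.217,"dz":0.02,"wx":0,"wy":0,"wz":0,"hand":0.05},{"dx":-0.082,"dy":-0.217,"dz":0.06,"wx":0,"wy":0,"wz":0,"hand":0.05},{"dx":-0.082,"dy":-0.217,"dz":0.085,"wx":0,"wy":0,"wz":0,"hand":0.05},{"dx":-0.082,"dy":-0.217,"dz":0.096,"wx":0,"wy":0,"wz":0,"hand":0.05},{"dx":-0.082,"dy":-0.217,"dz":0.102,"wx":0,"wy":0,"wz":0,"hand":0.05},{"dx":-0.082,"dy":-0.217,"dz":0.102,"wx":0,"wy":0,"wz":0,"hand":0.05},{"dx":-0.082,"dy":-0.217,"dz":0.102,"wx":0,"wy":0,"wz":0,"hand":0.05}]'
python3 - <<'E'
from h import *
st()
E
```

```text
clock: 4.8
tool_pos: [0.6921, -0.0258, 0.041]
ee_rot: [-0.121, 0.993, -0.0, -0.0]
wrist_force: [-4.5, -0.1, 6.3]
width: 0.152
finger_force: 41.8
t 4.8 p [ 0.6921 -0.0258  0.041 ] xax [-0.97  -0.241  0.001] yax [-0.241  0.97  -0.   ] q6 [-0.11  0.38  1.68 -0.    1.08 -1.93] w 0.15201645562325083 F [-4.5 -0.1  6.3]
```

```bash
python3 -m inch '[{"dx":0,"dy":0,"dz":0,"wx":0,"wy":0,"wz":0,"hand":0.4},{"dx":0,"dy":0,"dz":0,"wx":0,"wy":0,"wz":0,"hand":0.4},{"dx":0,"dy":0,"dz":0,"wx":0,"wy":0,"wz":0,"hand":0.4},{"dx":0,"dy":0,"dz":0,"wx":0,"wy":0,"wz":0,"hand":0.4},{"dx":0,"dy":0,"dz":-0.04,"wx":0,"wy":0,"wz":0,"hand":0.4},{"dx":0,"dy":0,"dz":-0.09,"wx":0,"wy":0,"wz":0,"hand":0.4},{"dx":0.06,"dy":-0.04,"dz":-0.14,"wx":0,"wy":0,"wz":0.1,"hand":0.5},{"dx":0.06,"dy":-0.1,"dz":-0.15,"wx":0,"wy":0,"wz":0.2,"hand":0.5},{"dx":0.1,"dy":-0.14,"dz":-0.15,"wx":0,"wy":0,"wz":0.3,"hand":0.5},{"dx":0.13,"dy":-0.19,"dz":-0.15,"wx":0,"wy":0,"wz":0.4,"hand":0.5},{"dx":0.13,"dy":-0.19,"dz":-0.15,"wx":0,"wy":0,"wz":0.4,"hand":0.5}]'
cat > look.py <<'E'
from h import *
import sys
def look(fn=None):
    c=snap('top',fn);hsv=cv2.cvtColor(c['image'],cv2.COLOR_RGB2HSV)
    print('lid',rect(c,hmask(c,.03,.055),.042,1500,(290,100,420,225)),'handle',rect(c,hmask(c,.06,.085),.072,200,(290,100,420,225)))
    print('lt',rect(c,hmask(c,.02,.08),.036,300,(230,200,340,310)),rect(c,hmask(c,.05,.08),.062,50,(230,200,340,310)))
    print('jars',rect(c,hmask(c,.015,.08),.036,150,(390,180,490,300)),'stop',rect(c,hmask(c,.045,.08),.062,30,(390,180,490,300)))
    o=(hsv[...,0]<18)&(hsv[...,1]>110)&(hsv[...,2]>60)
    print('mat',rect(c,hmask(c,.02,.045),.034,100,(240,110,310,180)))
    return c
if __name__=='__main__': st();look(sys.argv[1])
E
python3 look.py top1.png; python3 -c "
from h import *
plan(.5327,-.388,.038,81)"
```

```text
clock: 6.18
tool_pos: [0.6104, -0.2453, 0.1896]
ee_rot: [0.081, 0.997, -0.0, 0.0]
wrist_force: [0.1, 0.1, -0.7]
width: 0.501
finger_force: 0.0
t 6.175 p [ 0.6104 -0.2453  0.1896] xax [-0.987  0.162 -0.   ] yax [ 0.162  0.987 -0.001] q6 [-0.46  0.17  1.67 -0.    1.3  -1.87] w 0.5008520121341911 F [ 0.1  0.1 -0.7]
lid [(0.6354, -0.1614, 132, 126, 83.1)] handle [(0.6319, -0.1857, 71, 18, 82.8)]
lt [(0.4381, -0.0407, 102, 46, -73.7)] [(0.438, -0.0409, 49, 16, -73.6)]
jars [(0.4283, -0.3666, 43, 28, -14.0)] stop [(0.4309, -0.3584, 24, 20, -89.5)]
mat [(0.6908, -0.025, 59, 58, 0.6)]
dx 0.0543 dy -0.1551 dz 0.1513 wz -0.003 (or 3.139) q6 -1.87 tilt [ 0.e+00  1.e-04 -1.e+00]
```

```bash
python3 -m inch '[{"dx":0.02,"dy":-0.05,"dz":0,"wx":0,"wy":0,"wz":0,"hand":0.6},{"dx":0.035,"dy":-0.1,"dz":0,"wx":0,"wy":0,"wz":0,"hand":0.6},{"dx":0.05,"dy":-0.14,"dz":0,"wx":0,"wy":0,"wz":0,"hand":0.6},{"dx":0.0545,"dy":-0.155,"dz":0,"wx":0,"wy":0,"wz":0,"hand":0.6},{"dx":0.0545,"dy":-0.155,"dz":0,"wx":0,"wy":0,"wz":0,"hand":0.6},{"dx":0.0545,"dy":-0.155,"dz":0,"wx":0,"wy":0,"wz":0,"hand":0.6}]'
python3 - <<'E'
from h import *
st()
c=snap('wrist','w2.png');P=cloud(c);near=np.hypot(P[...,0]-.5327,P[...,1]+.388)<.07
hsv=cv2.cvtColor(c['image'],cv2.COLOR_RGB2HSV)
print('stop',rect(c,hmask(c,.055,.07)&near,.062,100),'amber',rect(c,near&hmask(c,.03,.045),.036,100))
plan(.5327,-.388,.038,81)
E
```

```text
clock: 6.98
tool_pos: [0.5347, -0.3845, 0.1892]
ee_rot: [0.077, 0.997, 0.0, 0.0]
wrist_force: [-0.4, 0.2, -1.2]
width: 0.599
finger_force: 0.0
t 6.975 p [ 0.5347 -0.3845  0.1892] xax [-0.988  0.154 -0.   ] yax [0.154 0.988 0.001] q6 [-0.71  0.17  1.67  0.    1.3  -2.12] w 0.5990813603963215 F [-0.4  0.2 -1.2]
stop [(0.5298, -0.3923, 22, 20, -8.8)] amber [(0.5297, -0.3925, 43, 42, -8.8)]
dx 0.0015 dy -0.0038 dz 0.1512 wz 0.002 (or -3.139) q6 -2.12 tilt [ 1.e-04  5.e-04 -1.e+00]
```

View pics/w2.png

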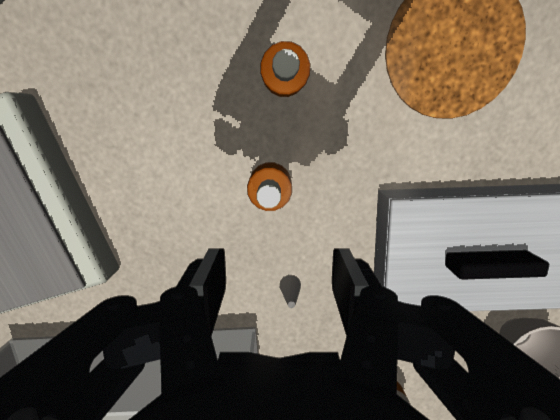

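The wrist view shows the far jar at (285,68), the near jar at (270,188) and a cone decoy at (290,290). The top and wrist estimates differ by 5 mm, so I'll measure again now that the arm has settled.

```bash
cat > wl.py <<'E'
from h import *
import sys
x,y=map(float,sys.argv[1:3]);ang=float(sys.argv[3]);z=float(sys.argv[4]);off=float(sys.argv[5]) if len(sys.argv)>5 else 0
c=snap('wrist');P=cloud(c);near=np.hypot(P[...,0]-x,P[...,1]-y)<.07;st()
print('grip',rect(c,hmask(c,.055+off,.07+off)&near,.062+off,100),'body',rect(c,near&hmask(c,.03+off,.045+off),.036+off,100))
plan(x,y,z,ang)
E
python3 wl.py .5327 -.388 81 .038
python3 - <<'E'
from h import *
c=snap('top');print('stop',rect(c,hmask(c,.045,.08),.062,10,(405,190,460,275)));
c=snap('scene');P=cloud(c);near=np.hypot(P[...,0]-.53,P[...,1]+.39)<.06
print(rect(c,hmask(c,.055,.07)&near,.062,10))
near=np.hypot(P[...,0]-.43,P[...,1]+.36)<.06
print(rect(c,hmask(c,.055,.07)&near,.062,10))
E
```

```text
t 7.075 p [ 0.5347 -0.3847  0.1893] xax [-0.988  0.154 -0.   ] yax [0.154 0.988 0.   ] q6 [-0.71  0.17  1.67  0.    1.3  -2.12] w 0.6013513712583721 F [ 0.1 -0.6  0.2]
grip [(0.5298, -0.3923, 22, 20, -8.8)] body [(0.5297, -0.3926, 43, 42, -8.8)]
dx 0.0014 dy -0.0037 dz 0.1513 wz 0.002 (or -3.139) q6 -2.12 tilt [ 1.e-04  4.e-04 -1.e+00]
stop [(0.5329, -0.388, 25, 20, -89.5)]
[(0.5339, -0.3898, 27, 21, 24.9)]
[(0.4323, -0.3584, 29, 21, 11.2)]
```

```bash
python3 -m inch '[{"dx":0.002,"dy":-0.004,"dz":0.05,"wx":0,"wy":0,"wz":0,"hand":0.6},{"dx":0.002,"dy":-0.004,"dz":0.1,"wx":0,"wy":0,"wz":0,"hand":0.6},{"dx":0.002,"dy":-0.004,"dz":0.135,"wx":0,"wy":0,"wz":0,"hand":0.6},{"dx":0.002,"dy":-0.004,"dz":0.151,"wx":0,"wy":0,"wz":0,"hand":0.6},{"dx":0.002,"dy":-0.004,"dz":0.151,"wx":0,"wy":0,"wz":0,"hand":0.5},{"dx":0.002,"dy":-0.004,"dz":0.151,"wx":0,"wy":0,"wz":0,"hand":0.1},{"dx":0.002,"dy":-0.004,"dz":0.151,"wx":0,"wy":0,"wz":0,"hand":0.1},{"dx":0.002,"dy":-0.004,"dz":0.151,"wx":0,"wy":0,"wz":0,"hand":0.1},{"dx":0.002,"dy":-0.004,"dz":0.151,"wx":0,"wy":0,"wz":0,"hand":0.1},{"dx":0.002,"dy":-0.004,"dz":0.151,"wx":0,"wy":0,"wz":0,"hand":0.1},{"dx":0.002,"dy":-0.004,"dz":0.151,"wx":0,"wy":0,"wz":0,"hand":0.1}]' 40
python3 -m inch '[{"dx":0,"dy":0,"dz":-0.04,"wx":0,"wy":0,"wz":0,"hand":0.1},{"dx":0,"dy":0,"dz":-0.09,"wx":0,"wy":0,"wz":0,"hand":0.1},{"dx":0,"dy":0,"dz":-0.13,"wx":0,"wy":0,"wz":0,"hand":0.1},{"dx":0,"dy":0,"dz":-0.13,"wx":0,"wy":0,"wz":0,"hand":0.1},{"dx":0,"dy":0,"dz":-0.13,"wx":0,"wy":0,"wz":0,"hand":0.1},{"dx":0,"dy":0,"dz":-0.13,"wx":0,"wy":0,"wz":0,"hand":0.1}]' 
python3 - <<'E'
from h import *
st()
c=snap('scene','s1.png');c=snap('top');print('jar',rect(c,hmask(c,.15,.3)&0,.2))
print(stw(25,-45),stw(25,45));plan(*stw(25,-45),.17,81)
E
```

```text
clock: 8.55
tool_pos: [0.5324, -0.391, 0.0407]
ee_rot: [0.078, 0.997, -0.001, 0.002]
wrist_force: [0.3, -0.5, 6.4]
width: 0.241
finger_force: 40.0
clock: 9.3
tool_pos: [0.5298, -0.3886, 0.165]
ee_rot: [0.078, 0.997, 0.002, -0.002]
wrist_force: [0.1, 0.6, -3.0]
width: 0.239
finger_force: 39.6
t 9.3 p [ 0.5298 -0.3886  0.165 ] xax [-0.988  0.156  0.005] yax [0.156 0.988 0.003] q6 [-0.71  0.19  1.69  0.    1.27 -2.13] w 0.23947064761742823 F [ 0.1  0.6 -3. ]
jar []
[0.57635266 0.11354316] [0.59043176 0.20243511]
dx 0.0329 dy 0.5035 dz -0.0030 wz 0.000 (or -3.141) q6 -2.13 tilt [-0.003   0.0027 -1.    ]
```

```bash
python3 -m inch '[{"dx":0.003,"dy":0.03,"dz":0,"wx":0,"wy":0,"wz":0,"hand":0.1},{"dx":0.005,"dy":0.08,"dz":0,"wx":0,"wy":0,"wz":0,"hand":0.1},{"dx":0.008,"dy":0.13,"dz":0,"wx":0,"wy":0,"wz":0,"hand":0.1},{"dx":0.012,"dy":0.18,"dz":0,"wx":0,"wy":0,"wz":0,"hand":0.1},{"dx":0.015,"dy":0.23,"dz":0,"wx":0,"wy":0,"wz":0,"hand":0.1},{"dx":0.018,"dy":0.28,"dz":0,"wx":0,"wy":0,"wz":0,"hand":0.1},{"dx":0.021,"dy":0.33,"dz":0,"wx":0,"wy":0,"wz":0,"hand":0.1},{"dx":0.025,"dy":0.38,"dz":0,"wx":0,"wy":0,"wz":0,"hand":0.1},{"dx":0.028,"dy":0.43,"dz":0,"wx":0,"wy":0,"wz":0,"hand":0.1},{"dx":0.031,"dy":0.475,"dz":0,"wx":0,"wy":0,"wz":0,"hand":0.1},{"dx":0.033,"dy":0.503,"dz":0,"wx":0,"wy":0,"wz":0,"hand":0.1},{"dx":0.033,"dy":0.503,"dz":0,"wx":0,"wy":0,"wz":0,"hand":0.1},{"dx":0.033,"dy":0.503,"dz":0,"wx":0,"wy":0,"wz":0,"hand":0.1},{"dx":0.033,"dy":0.503,"dz":0,"wx":0,"wy":0,"wz":0,"hand":0.1},{"dx":0.033,"dy":0.503,"dz":0,"wx":0,"wy":0,"wz":0,"hand":0.1},{"dx":0.033,"dy":0.503,"dz":0,"wx":0,"wy":0,"wz":0,"hand":0.1}]'
python3 - <<'E'
from h import *
c=snap('wrist');st();plan(*stw(25,-45),.053,81)
c=snap('top','top2.png');P=cloud(c);near=np.hypot(P[...,0]-.5764,P[...,1]-.1135)<.05
hsv=cv2.cvtColor(c['image'],cv2.COLOR_RGB2HSV)
am=(hsv[...,0]<18)&(hsv[...,1]>110)&(hsv[...,2]>40)
print(rect(c,am&(P[...,2]>.06)&near,.15,10))
E
```

```text
clock: 11.4
tool_pos: [0.5772, 0.1117, 0.1684]
ee_rot: [0.079, 0.997, 0.0, 0.0]
wrist_force: [0.0, -0.2, -1.4]
width: 0.237
finger_force: 39.7
t 11.45 p [0.5771 0.1118 0.1684] xax [-0.988  0.157 -0.   ] yax [0.157 0.988 0.   ] q6 [ 0.1   0.04  1.85 -0.    1.25 -1.31] w 0.23780842226383553 F [ 0.1  0.1 -1.8]
dx 0.0011 dy 0.0016 dz 0.1154 wz -0.000 (or 3.141) q6 -1.31 tilt [ 1.e-04 -0.e+00 -1.e+00]
[(0.5634, 0.1167, 17, 13, -67.2)]
```

```bash
python3 -m inch '[{"dx":0.001,"dy":0.002,"dz":0.04,"wx":0,"wy":0,"wz":0,"hand":0.1},{"dx":0.001,"dy":0.002,"dz":0.075,"wx":0,"wy":0,"wz":0,"hand":0.1},{"dx":0.001,"dy":0.002,"dz":0.09,"wx":0,"wy":0,"wz":0,"hand":0.1},{"dx":0.001,"dy":0.002,"dz":0.1,"wx":0,"wy":0,"wz":0,"hand":0.1},{"dx":0.001,"dy":0.002,"dz":0.108,"wx":0,"wy":0,"wz":0,"hand":0.1},{"dx":0.001,"dy":0.002,"dz":0.114,"wx":0,"wy":0,"wz":0,"hand":0.1},{"dx":0.001,"dy":0.002,"dz":0.114,"wx":0,"wy":0,"wz":0,"hand":0.1},{"dx":0.001,"dy":0.002,"dz":0.114,"wx":0,"wy":0,"wz":0,"hand":0.1},{"dx":0.001,"dy":0.002,"dz":0.114,"wx":0,"wy":0,"wz":0,"hand":0.1}]'
```

```text
clock: 12.62
tool_pos: [0.5768, 0.1144, 0.0549]
ee_rot: [0.078, 0.997, 0.0, 0.0]
wrist_force: [-0.8, 0.3, -1.8]
width: 0.243
finger_force: 39.7
```

```bash
python3 -m inch '[{"dx":0,"dy":0,"dz":0.002,"wx":0,"wy":0,"wz":0,"hand":0.1},{"dx":0,"dy":0,"dz":0.002,"wx":0,"wy":0,"wz":0,"hand":0.1},{"dx":0,"dy":0,"dz":0.002,"wx":0,"wy":0,"wz":0,"hand":0.42},{"dx":0,"dy":0,"dz":0.002,"wx":0,"wy":0,"wz":0,"hand":0.42},{"dx":0,"dy":0,"dz":0.002,"wx":0,"wy":0,"wz":0,"hand":0.42},{"dx":0,"dy":0,"dz":0,"wx":0,"wy":0,"wz":0,"hand":0.42},{"dx":0,"dy":0,"dz":-0.03,"wx":0,"wy":0,"wz":0,"hand":0.42},{"dx":0,"dy":0,"dz":-0.08,"wx":0,"wy":0,"wz":0,"hand":0.42},{"dx":0.01,"dy":-0.04,"dz":-0.12,"wx":0,"wy":0,"wz":0,"hand":0.5},{"dx":0.015,"dy":-0.09,"dz":-0.137,"wx":0,"wy":0,"wz":0,"hand":0.6},{"dx":0.02,"dy":-0.15,"dz":-0.137,"wx":0,"wy":0,"wz":0,"hand":0.6},{"dx":0.03,"dy":-0.21,"dz":-0.137,"wx":0,"wy":0,"wz":0,"hand":0.6},{"dx":0.04,"dy":-0.27,"dz":-0.137,"wx":0,"wy":0,"wz":0,"hand":0.6},{"dx":0.05,"dy":-0.33,"dz":-0.137,"wx":0,"wy":0,"wz":0,"hand":0.6},{"dx":0.06,"dy":-0.39,"dz":-0.137,"wx":0,"wy":0,"wz":0,"hand":0.6},{"dx":0.07,"dy":-0.44,"dz":-0.137,"wx":0,"wy":0,"wz":0,"hand":0.6},{"dx":0.07,"dy":-0.44,"dz":-0.137,"wx":0,"wy":0,"wz":0,"hand":0.6},{"dx":0.07,"dy":-0.44,"dz":-0.137,"wx":0,"wy":0,"wz":0,"hand":0.6},{"dx":0.07,"dy":-0.44,"dz":-0.137,"wx":0,"wy":0,"wz":0,"hand":0.6},{"dx":0.07,"dy":-0.44,"dz":-0.137,"wx":0,"wy":0,"wz":0,"hand":0.6}]'
python3 look.py top3.png
python3 - <<'E'
from h import *
c=snap('top');P=cloud(c);near=np.hypot(*(P[...,:2]-[.5587,.1619]).transpose(2,0,1))<.08
print('in pan',rect(c,hmask(c,.06,.085)&near,.074,20),rect(c,hmask(c,.04,.06)&near,.048,20))
plan(.4309,-.3584,.04,81)
c=snap('scene');P=cloud(c);near=np.hypot(P[...,0]-.43,P[...,1]+.36)<.06
print(rect(c,hmask(c,.055,.07)&near,.062,10))
E
python3 wl.py .4309 -.3584 81 .04
```

```text
clock: 15.12
tool_pos: [0.4391, -0.3082, 0.1914]
ee_rot: [0.077, 0.997, 0.0, 0.0]
wrist_force: [0.4, 0.7, -0.2]
width: 0.599
finger_force: 0.0
t 15.125 p [ 0.4391 -0.3082  0.1914] xax [-0.988  0.154 -0.   ] yax [0.154 0.988 0.   ] q6 [-0.71 -0.1   1.94  0.    1.3  -2.13] w 0.5993510338816808 F [ 0.4  0.7 -0.2]
lid [(0.6318, -0.191, 192, 126, 83.1)] handle [(0.6316, -0.1907, 81, 19, 84.1)]
lt [(0.4381, -0.0407, 102, 46, -73.7)] [(0.438, -0.0409, 49, 16, -72.9)]
jars [] stop []
mat [(0.6908, -0.025, 59, 58, 0.6)]
in pan [(0.5773, 0.1134, 22, 20, 45.6)] [(0.5079, 0.1714, 122, 5, 81.0), (0.5878, 0.1554, 127, 51, 81.0)]
dx 0.0003 dy -0.0506 dz 0.1513 wz 0.002 (or -3.140) q6 -2.13 tilt [ 0.  0. -1.]
[(0.4304, -0.3588, 25, 21, 11.2)]
t 15.325 p [ 0.4388 -0.3088  0.1914] xax [-0.988  0.155 -0.   ] yax [ 0.155  0.988 -0.   ] q6 [-0.71 -0.1   1.94  0.    1.3  -2.13] w 0.5962239099776994 F [-0.1 -0.3  0.3]
grip [(0.4262, -0.3609, 22, 21, -44.7)] body [(0.4264, -0.3612, 43, 42, -10.6)]
dx 0.0002 dy -0.0502 dz 0.1514 wz 0.001 (or -3.140) q6 -2.13 tilt [ 1.e-04 -0.e+00 -1.e+00]
```

Jar 1 sits in the pan at (0.5773, 0.1134), as planned. Now grasping jar 2.

```bash
python3 -m inch '[{"dx":0.001,"dy":-0.035,"dz":0.0,"wx":0,"wy":0,"wz":0,"hand":0.6},{"dx":0.001,"dy":-0.05,"dz":0.03,"wx":0,"wy":0,"wz":0,"hand":0.6},{"dx":0.001,"dy":-0.05,"dz":0.08,"wx":0,"wy":0,"wz":0,"hand":0.6},{"dx":0.001,"dy":-0.05,"dz":0.125,"wx":0,"wy":0,"wz":0,"hand":0.6},{"dx":0.001,"dy":-0.05,"dz":0.145,"wx":0,"wy":0,"wz":0,"hand":0.6},{"dx":0.001,"dy":-0.05,"dz":0.15,"wx":0,"wy":0,"wz":0,"hand":0.5},{"dx":0.001,"dy":-0.05,"dz":0.15,"wx":0,"wy":0,"wz":0,"hand":0.1},{"dx":0.001,"dy":-0.05,"dz":0.15,"wx":0,"wy":0,"wz":0,"hand":0.1},{"dx":0.001,"dy":-0.05,"dz":0.15,"wx":0,"wy":0,"wz":0,"hand":0.1},{"dx":0.001,"dy":-0.05,"dz":0.15,"wx":0,"wy":0,"wz":0,"hand":0.1},{"dx":0.001,"dy":-0.05,"dz":0.15,"wx":0,"wy":0,"wz":0,"hand":0.1}]' 40
python3 -m inch '[{"dx":0,"dy":0,"dz":-0.04,"wx":0,"wy":0,"wz":0,"hand":0.1},{"dx":0,"dy":0,"dz":-0.09,"wx":0,"wy":0,"wz":0,"hand":0.1},{"dx":0,"dy":0,"dz":-0.13,"wx":0,"wy":0,"wz":0,"hand":0.1},{"dx":0,"dy":0,"dz":-0.13,"wx":0,"wy":0,"wz":0,"hand":0.1},{"dx":0,"dy":0,"dz":-0.13,"wx":0,"wy":0,"wz":0,"hand":0.1},{"dx":0,"dy":0,"dz":-0.13,"wx":0,"wy":0,"wz":0,"hand":0.1},{"dx":0,"dy":0,"dz":-0.13,"wx":0,"wy":0,"wz":0,"hand":0.1},{"dx":0,"dy":0,"dz":-0.13,"wx":0,"wy":0,"wz":0,"hand":0.1}]' 
python3 -c "
from h import *
st();plan(*stw(25,47),.17,81)"
```

```text
clock: 16.7
tool_pos: [0.4307, -0.3595, 0.0429]
ee_rot: [0.078, 0.997, -0.001, 0.001]
wrist_force: [-0.2, -0.8, 5.4]
width: 0.238
finger_force: 40.0
clock: 17.7
tool_pos: [0.4295, -0.3583, 0.1704]
ee_rot: [0.078, 0.997, 0.001, -0.001]
wrist_force: [-0.6, -0.5, -2.4]
width: 0.238
finger_force: 39.5
t 17.7 p [ 0.4295 -0.3583  0.1704] xax [-0.988  0.156  0.001] yax [0.156 0.988 0.001] q6 [-0.79 -0.03  1.91 -0.    1.26 -2.21] w 0.23787362280830113 F [-0.6 -0.5 -2.4]
dx -0.0714 dy 0.5809 dz 0.0008 wz 0.000 (or -3.141) q6 -2.21 tilt [-0.0011  0.0011 -1.    ]
```

```bash
python3 -m inch '[{"dx":0,"dy":0.03,"dz":0,"wx":0,"wy":0,"wz":0,"hand":0.1},{"dx":-0.005,"dy":0.08,"dz":0,"wx":0,"wy":0,"wz":0,"hand":0.1},{"dx":-0.015,"dy":0.13,"dz":0,"wx":0,"wy":0,"wz":0,"hand":0.1},{"dx":-0.02,"dy":0.18,"dz":0,"wx":0,"wy":0,"wz":0,"hand":0.1},{"dx":-0.03,"dy":0.23,"dz":0,"wx":0,"wy":0,"wz":0,"hand":0.1},{"dx":-0.035,"dy":0.28,"dz":0,"wx":0,"wy":0,"wz":0,"hand":0.1},{"dx":-0.04,"dy":0.33,"dz":0,"wx":0,"wy":0,"wz":0,"hand":0.1},{"dx":-0.045,"dy":0.38,"dz":0,"wx":0,"wy":0,"wz":0,"hand":0.1},{"dx":-0.055,"dy":0.43,"dz":0,"wx":0,"wy":0,"wz":0,"hand":0.1},{"dx":-0.06,"dy":0.48,"dz":0,"wx":0,"wy":0,"wz":0,"hand":0.1},{"dx":-0.065,"dy":0.53,"dz":0,"wx":0,"wy":0,"wz":0,"hand":0.1},{"dx":-0.07,"dy":0.565,"dz":0,"wx":0,"wy":0,"wz":0,"hand":0.1},{"dx":-0.071,"dy":0.581,"dz":0,"wx":0,"wy":0,"wz":0,"hand":0.1},{"dx":-0.071,"dy":0.581,"dz":0,"wx":0,"wy":0,"wz":0,"hand":0.1},{"dx":-0.071,"dy":0.581,"dz":0,"wx":0,"wy":0,"wz":0,"hand":0.1},{"dx":-0.071,"dy":0.581,"dz":0,"wx":0,"wy":0,"wz":0,"hand":0.1},{"dx":-0.071,"dy":0.581,"dz":0,"wx":0,"wy":0,"wz":0,"hand":0.1}]'
python3 -c "
from h import *
st();plan(*stw(25,47),.055,81)"
```

```text
clock: 19.82
tool_pos: [0.5906, 0.2034, 0.1715]
ee_rot: [0.079, 0.997, -0.0, 0.0]
wrist_force: [0.2, -0.1, -2.5]
width: 0.241
finger_force: 39.6
t 19.825 p [0.5906 0.2034 0.1715] xax [-0.988  0.157 -0.   ] yax [ 0.157  0.988 -0.   ] q6 [ 0.25  0.11  1.77 -0.    1.26 -1.17] w 0.24125523499255946 F [ 0.2 -0.1 -2.5]
dx 0.0001 dy 0.0010 dz 0.1165 wz -0.001 (or 3.141) q6 -1.17 tilt [ 1.e-04 -0.e+00 -1.e+00]
```

```bash
python3 -m inch '[{"dx":0,"dy":0.001,"dz":0.04,"wx":0,"wy":0,"wz":0,"hand":0.1},{"dx":0,"dy":0.001,"dz":0.075,"wx":0,"wy":0,"wz":0,"hand":0.1},{"dx":0,"dy":0.001,"dz":0.095,"wx":0,"wy":0,"wz":0,"hand":0.1},{"dx":0,"dy":0.001,"dz":0.105,"wx":0,"wy":0,"wz":0,"hand":0.1},{"dx":0,"dy":0.001,"dz":0.113,"wx":0,"wy":0,"wz":0,"hand":0.1},{"dx":0,"dy":0.001,"dz":0.1165,"wx":0,"wy":0,"wz":0,"hand":0.1},{"dx":0,"dy":0.001,"dz":0.1165,"wx":0,"wy":0,"wz":0,"hand":0.1},{"dx":0,"dy":0.001,"dz":0.1165,"wx":0,"wy":0,"wz":0,"hand":0.1},{"dx":0,"dy":0.001,"dz":0.1165,"wx":0,"wy":0,"wz":0,"hand":0.42},{"dx":0,"dy":0.001,"dz":0.1165,"wx":0,"wy":0,"wz":0,"hand":0.42},{"dx":0,"dy":0.001,"dz":0.1165,"wx":0,"wy":0,"wz":0,"hand":0.42},{"dx":0,"dy":0.001,"dz":0.08,"wx":0,"wy":0,"wz":0,"hand":0.42},{"dx":0,"dy":0,"dz":0.03,"wx":0,"wy":0,"wz":0,"hand":0.42},{"dx":0,"dy":0,"dz":-0.02,"wx":0,"wy":0,"wz":0,"hand":0.42}]'
python3 -m inch '[{"dx":0.015,"dy":-0.035,"dz":-0.0,"wx":0,"wy":0,"wz":0.16,"hand":0.5},{"dx":0.03,"dy":-0.07,"dz":-0.0,"wx":0,"wy":0,"wz":0.32,"hand":0.5},{"dx":0.05,"dy":-0.12,"dz":-0.0,"wx":0,"wy":0,"wz":0.48,"hand":0.5},{"dx":0.07,"dy":-0.17,"dz":-0.0,"wx":0,"wy":0,"wz":0.64,"hand":0.5},{"dx":0.09,"dy":-0.21,"dz":-0.0,"wx":0,"wy":0,"wz":0.8,"hand":0.5},{"dx":0.105,"dy":-0.25,"dz":-0.0,"wx":0,"wy":0,"wz":0.96,"hand":0.5},{"dx":0.113,"dy":-0.266,"dz":-0.0,"wx":0,"wy":0,"wz":1.128,"hand":0.5},{"dx":0.113,"dy":-0.266,"dz":-0.0,"wx":0,"wy":0,"wz":1.128,"hand":0.5},{"dx":0.113,"dy":-0.266,"dz":-0.0,"wx":0,"wy":0,"wz":1.128,"hand":0.5},{"dx":0.113,"dy":-0.266,"dz":-0.0,"wx":0,"wy":0,"wz":1.128,"hand":0.5},{"dx":0.113,"dy":-0.266,"dz":-0.0,"wx":0,"wy":0,"wz":1.128,"hand":0.5}]'
python3 wl.py .438 -.0408 16.5 .04
python3 - <<'E'
from h import *
c=snap('top','top4.png');P=cloud(c);near=np.hypot(*(P[...,:2]-[.5587,.1619]).transpose(2,0,1))<.09
print('in pan',rect(c,hmask(c,.06,.085)&near,.074,20))
print('lid',rect(c,hmask(c,.03,.055),.042,1500,(290,100,420,225)),'handle',rect(c,hmask(c,.06,.085),.072,200,(290,100,420,225)))
c=snap('scene','s2.png');P=cloud(c);near=np.hypot(P[...,0]-.438,P[...,1]+.041)<.08
print('lt scene',rect(c,hmask(c,.055,.072)&near,.062,50))
E
```

```text
clock: 21.58
tool_pos: [0.5903, 0.2041, 0.1925]
ee_rot: [0.078, 0.997, -0.0, -0.0]
wrist_force: [1.1, 0.7, 0.4]
width: 0.423
finger_force: 0.0
clock: 22.95
tool_pos: [0.4377, -0.0403, 0.1912]
ee_rot: [0.598, 0.801, -0.0, -0.0]
wrist_force: [-0.5, -0.5, -0.1]
width: 0.498
finger_force: 0.0
t 23.0 p [ 0.4377 -0.0404  0.1912] xax [-0.284  0.959  0.   ] yax [ 0.959  0.284 -0.   ] q6 [-0.21 -0.34  2.14  0.    1.34 -0.5 ] w 0.5004230326584057 F [ 0.3  0.2 -0.3]
grip [(0.4346, -0.0406, 50, 15, -73.5)] body [(0.4347, -0.041, 101, 46, -73.6)]
dx -0.0005 dy 0.0002 dz 0.1512 wz -0.000 (or 3.141) q6 -0.50 tilt [-3.e-04  1.e-04 -1.e+00]
in pan [(0.5772, 0.1134, 22, 20, 45.6), (0.5892, 0.2032, 24, 20, 45.8)]
lid [(0.6318, -0.191, 192, 126, 83.1)] handle [(0.6316, -0.1907, 81, 18, 83.6)]
lt scene [(0.4395, -0.0409, 51, 23, -71.2)]
```

```bash
python3 -m inch '[{"dx":0,"dy":0,"dz":0.05,"wx":0,"wy":0,"wz":0,"hand":0.5},{"dx":0,"dy":0,"dz":0.1,"wx":0,"wy":0,"wz":0,"hand":0.5},{"dx":0,"dy":0,"dz":0.135,"wx":0,"wy":0,"wz":0,"hand":0.5},{"dx":0,"dy":0,"dz":0.147,"wx":0,"wy":0,"wz":0,"hand":0.5},{"dx":0,"dy":0,"dz":0.15,"wx":0,"wy":0,"wz":0,"hand":0.5},{"dx":0,"dy":0,"dz":0.15,"wx":0,"wy":0,"wz":0,"hand":0.05},{"dx":0,"dy":0,"dz":0.15,"wx":0,"wy":0,"wz":0,"hand":0.05},{"dx":0,"dy":0,"dz":0.15,"wx":0,"wy":0,"wz":0,"hand":0.05},{"dx":0,"dy":0,"dz":0.15,"wx":0,"wy":0,"wz":0,"hand":0.05},{"dx":0,"dy":0,"dz":0.15,"wx":0,"wy":0,"wz":0,"hand":0.05},{"dx":0,"dy":0,"dz":0.15,"wx":0,"wy":0,"wz":0,"hand":0.05}]' 60
python3 -m inch '[{"dx":0,"dy":0,"dz":-0.04,"wx":0,"wy":0,"wz":0,"hand":0.05},{"dx":0,"dy":0,"dz":-0.09,"wx":0,"wy":0,"wz":0,"hand":0.05},{"dx":0,"dy":0,"dz":-0.13,"wx":0,"wy":0,"wz":0,"hand":0.05},{"dx":0,"dy":0,"dz":-0.13,"wx":0,"wy":0,"wz":0,"hand":0.05},{"dx":0,"dy":0,"dz":-0.13,"wx":0,"wy":0,"wz":0,"hand":0.05},{"dx":0,"dy":0,"dz":-0.13,"wx":0,"wy":0,"wz":0,"hand":0.05},{"dx":0,"dy":0,"dz":-0.13,"wx":0,"wy":0,"wz":0,"hand":0.05},{"dx":0,"dy":0,"dz":-0.13,"wx":0,"wy":0,"wz":0,"hand":0.05}]' 
python3 -c "
from h import *
st();plan(*stw(-25,0),.17,-9)"
```

```text
clock: 24.48
tool_pos: [0.4385, -0.0411, 0.0427]
ee_rot: [0.599, 0.801, 0.0, 0.001]
wrist_force: [-0.7, -0.7, 5.9]
width: 0.17
finger_force: 62.7
clock: 25.48
tool_pos: [0.4371, -0.0407, 0.1705]
ee_rot: [0.599, 0.801, -0.0, -0.001]
wrist_force: [0.2, 0.8, -2.6]
width: 0.17
finger_force: 61.8
t 25.475 p [ 0.4371 -0.0407  0.1705] xax [-0.282  0.959  0.001] yax [ 0.959  0.282 -0.001] q6 [-0.22 -0.32  2.17  0.    1.3  -0.5 ] w 0.16993323237648847 F [ 0.2  0.8 -2.6]
dx 0.1708 dy 0.1512 dz 0.0004 wz 0.443 (or -2.699) q6 -0.50 tilt [-1.5e-03  4.0e-04 -1.0e+00]
```

```bash
python3 -m inch '[{"dx":0.02,"dy":0.018,"dz":0,"wx":0,"wy":0,"wz":0.06,"hand":0.05},{"dx":0.05,"dy":0.045,"dz":0,"wx":0,"wy":0,"wz":0.14,"hand":0.05},{"dx":0.085,"dy":0.075,"dz":0,"wx":0,"wy":0,"wz":0.22,"hand":0.05},{"dx":0.12,"dy":0.106,"dz":0,"wx":0,"wy":0,"wz":0.3,"hand":0.05},{"dx":0.15,"dy":0.133,"dz":0,"wx":0,"wy":0,"wz":0.38,"hand":0.05},{"dx":0.171,"dy":0.151,"dz":0,"wx":0,"wy":0,"wz":0.443,"hand":0.05},{"dx":0.171,"dy":0.151,"dz":0,"wx":0,"wy":0,"wz":0.443,"hand":0.05},{"dx":0.171,"dy":0.151,"dz":0,"wx":0,"wy":0,"wz":0.443,"hand":0.05},{"dx":0.171,"dy":0.151,"dz":0,"wx":0,"wy":0,"wz":0.443,"hand":0.05},{"dx":0.171,"dy":0.151,"dz":0,"wx":0,"wy":0,"wz":0.443,"hand":0.05},{"dx":0.171,"dy":0.151,"dz":0,"wx":0,"wy":0,"wz":0.443,"hand":0.05}]'
python3 - <<'E'
from h import *
c=snap('scene','s3.png');st();plan(*stw(-25,0),.055,-9)
c=snap('top');P=cloud(c);near=np.hypot(*(P[...,:2]-stw(-25,0)).transpose(2,0,1))<.07
print(rect(c,hmask(c,.13,.175)&near,.1635,50))
E
```

```text
clock: 26.85
tool_pos: [0.5341, 0.1654, 0.1715]
ee_rot: [0.761, 0.649, 0.0, 0.0]
wrist_force: [-1.0, -0.3, -1.2]
width: 0.169
finger_force: 61.6
t 26.9 p [0.5341 0.1655 0.1714] xax [0.157 0.988 0.   ] yax [ 0.988 -0.157  0.   ] q6 [ 0.2  -0.03  1.91 -0.    1.26  0.36] w 0.17348727756355214 F [-0.1 -0.4 -2.6]
dx 0.0003 dy -0.0001 dz 0.1164 wz -0.000 (or 3.141) q6 0.36 tilt [ 2.e-04  0.e+00 -1.e+00]
[(0.5286, 0.1306, 48, 36, -8.0)]
```

View pics/s3.png

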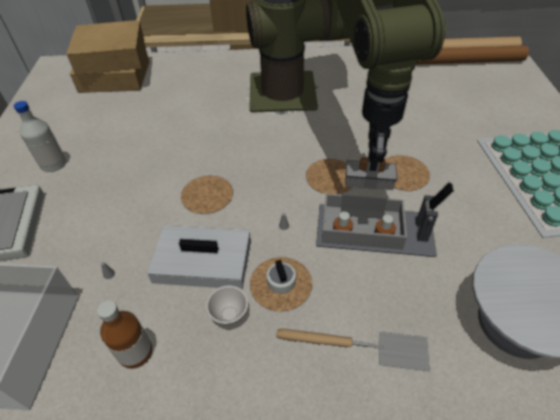

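The scene view shows both jars in the pan at (343,222) and (386,228), the timer on its mat at (282,278), and the long tin held above the pan. Lowering it now.

```bash
python3 -m inch '[{"dx":0,"dy":0,"dz":0.035,"wx":0,"wy":0,"wz":0,"hand":0.05},{"dx":0,"dy":0,"dz":0.06,"wx":0,"wy":0,"wz":0,"hand":0.05},{"dx":0,"dy":0,"dz":0.075,"wx":0,"wy":0,"wz":0,"hand":0.05},{"dx":0,"dy":0,"dz":0.088,"wx":0,"wy":0,"wz":0,"hand":0.05},{"dx":0,"dy":0,"dz":0.1,"wx":0,"wy":0,"wz":0,"hand":0.05},{"dx":0,"dy":0,"dz":0.108,"wx":0,"wy":0,"wz":0,"hand":0.05},{"dx":0,"dy":0,"dz":0.114,"wx":0,"wy":0,"wz":0,"hand":0.05},{"dx":0,"dy":0,"dz":0.117,"wx":0,"wy":0,"wz":0,"hand":0.05},{"dx":0,"dy":0,"dz":0.117,"wx":0,"wy":0,"wz":0,"hand":0.05},{"dx":0,"dy":0,"dz":0.117,"wx":0,"wy":0,"wz":0,"hand":0.05}]'
```

```text
clock: 28.2
tool_pos: [0.5346, 0.166, 0.0548]
ee_rot: [0.76, 0.65, 0.001, 0.0]
wrist_force: [-0.2, 0.7, -0.4]
width: 0.171
finger_force: 61.8
```

```bash
python3 -m inch '[{"dx":0,"dy":0,"dz":0,"wx":0,"wy":0,"wz":0,"hand":0.35},{"dx":0,"dy":0,"dz":0,"wx":0,"wy":0,"wz":0,"hand":0.35},{"dx":0,"dy":0,"dz":0,"wx":0,"wy":0,"wz":0,"hand":0.35},{"dx":0,"dy":0,"dz":-0.03,"wx":0,"wy":0,"wz":0,"hand":0.35},{"dx":0,"dy":0,"dz":-0.08,"wx":0,"wy":0,"wz":0,"hand":0.35},{"dx":-0.02,"dy":0.01,"dz":-0.13,"wx":0,"wy":0,"wz":0,"hand":0.5},{"dx":-0.07,"dy":0.03,"dz":-0.145,"wx":0,"wy":0,"wz":-0.03,"hand":0.5},{"dx":-0.12,"dy":0.055,"dz":-0.145,"wx":0,"wy":0,"wz":-0.03,"hand":0.5},{"dx":-0.17,"dy":0.077,"dz":-0.145,"wx":0,"wy":0,"wz":-0.03,"hand":0.5},{"dx":-0.22,"dy":0.1,"dz":-0.145,"wx":0,"wy":0,"wz":-0.03,"hand":0.5},{"dx":-0.27,"dy":0.122,"dz":-0.145,"wx":0,"wy":0,"wz":-0.03,"hand":0.5},{"dx":-0.31,"dy":0.14,"dz":-0.145,"wx":0,"wy":0,"wz":-0.03,"hand":0.5},{"dx":-0.337,"dy":0.152,"dz":-0.145,"wx":0,"wy":0,"wz":-0.03,"hand":0.5},{"dx":-0.337,"dy":0.152,"dz":-0.145,"wx":0,"wy":0,"wz":-0.03,"hand":0.5},{"dx":-0.337,"dy":0.152,"dz":-0.145,"wx":0,"wy":0,"wz":-0.03,"hand":0.5},{"dx":-0.337,"dy":0.152,"dz":-0.145,"wx":0,"wy":0,"wz":-0.03,"hand":0.5},{"dx":-0.337,"dy":0.152,"dz":-0.145,"wx":0,"wy":0,"wz":-0.03,"hand":0.5}]'
python3 wl.py .6317 -.1908 -6.7 .047 .01
python3 - <<'E'
from h import *
c=snap('top','top5.png');P=cloud(c);near=np.hypot(*(P[...,:2]-[.5587,.1619]).transpose(2,0,1))<.09
print('in pan',rect(c,hmask(c,.06,.085)&near,.074,20))
print('pan+',rect(c,hmask(c,.035,.09),.052,200,(110,150,250,235)))
x=cv2.resize(c['image'][140:245,90:410],None,fx=2.5,fy=2.5,interpolation=cv2.INTER_CUBIC);cv2.imwrite('pics/pan5.png',x[:,:,::-1])
c=snap('scene');P=cloud(c);near=np.hypot(P[...,0]-.63,P[...,1]+.19)<.08
print('lid scene',rect(c,hmask(c,.06,.082)&near,.072,50))
E
```

```text
clock: 30.32
tool_pos: [0.6315, -0.1897, 0.1995]
ee_rot: [0.75, 0.661, 0.0, 0.0]
wrist_force: [-0.1, -0.0, 0.1]
width: 0.504
finger_force: 0.0
t 30.375 p [ 0.6315 -0.1899  0.1995] xax [0.125 0.992 0.   ] yax [ 0.992 -0.125  0.   ] q6 [-0.37  0.16  1.66  0.    1.32 -0.25] w 0.49811247981515044 F [-1.4 -0.8  0. ]
grip [(0.6297, -0.1918, 79, 15, 83.3)] body [(0.6303, -0.1897, 138, 122, 83.1)]
dx -0.0009 dy 0.0002 dz 0.1525 wz -0.009 (or 3.133) q6 -0.25 tilt [ 2.e-04  0.e+00 -1.e+00]
in pan [(0.5344, 0.166, 51, 17, 81.0), (0.5773, 0.1134, 22, 20, 45.6), (0.5892, 0.2032, 24, 20, 45.7)]
pan+ [(0.5587, 0.1621, 178, 109, 81.0)]
lid scene [(0.6354, -0.1899, 82, 24, 82.6)]
```

View pics/pan5.png

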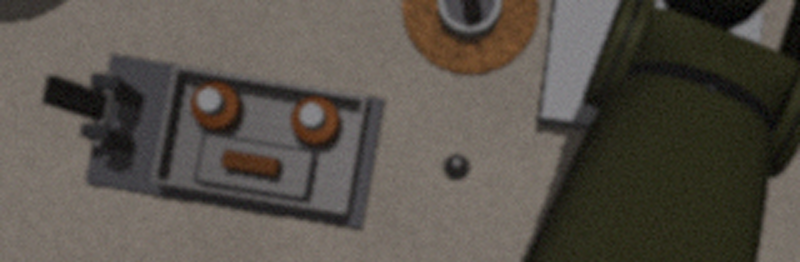

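All three are standing upright in the pan: jars at (215,100) and (315,120), long tin at (253,163). Now the lid.

```bash
python3 -m inch '[{"dx":-0.001,"dy":0,"dz":0.05,"wx":0,"wy":0,"wz":-0.01,"hand":0.5},{"dx":-0.001,"dy":0,"dz":0.1,"wx":0,"wy":0,"wz":-0.01,"hand":0.5},{"dx":-0.001,"dy":0,"dz":0.135,"wx":0,"wy":0,"wz":-0.01,"hand":0.5},{"dx":-0.001,"dy":0,"dz":0.148,"wx":0,"wy":0,"wz":-0.01,"hand":0.5},{"dx":-0.001,"dy":0,"dz":0.151,"wx":0,"wy":0,"wz":-0.01,"hand":0.5},{"dx":-0.001,"dy":0,"dz":0.151,"wx":0,"wy":0,"wz":-0.01,"hand":0.05},{"dx":-0.001,"dy":0,"dz":0.151,"wx":0,"wy":0,"wz":-0.01,"hand":0.05},{"dx":-0.001,"dy":0,"dz":0.151,"wx":0,"wy":0,"wz":-0.01,"hand":0.05},{"dx":-0.001,"dy":0,"dz":0.151,"wx":0,"wy":0,"wz":-0.01,"hand":0.05},{"dx":-0.001,"dy":0,"dz":0.151,"wx":0,"wy":0,"wz":-0.01,"hand":0.05},{"dx":-0.001,"dy":0,"dz":0.151,"wx":0,"wy":0,"wz":-0.01,"hand":0.05}]' 90
python3 -m inch '[{"dx":0,"dy":0,"dz":-0.03,"wx":0,"wy":0,"wz":0,"hand":0.05},{"dx":0,"dy":0,"dz":-0.07,"wx":0,"wy":0,"wz":0,"hand":0.05},{"dx":0,"dy":0,"dz":-0.11,"wx":0,"wy":0,"wz":0,"hand":0.05},{"dx":0,"dy":0,"dz":-0.14,"wx":0,"wy":0,"wz":0,"hand":0.05},{"dx":0,"dy":0,"dz":-0.15,"wx":0,"wy":0,"wz":0,"hand":0.05},{"dx":0,"dy":0,"dz":-0.15,"wx":0,"wy":0,"wz":0,"hand":0.05},{"dx":0,"dy":0,"dz":-0.15,"wx":0,"wy":0,"wz":0,"hand":0.05},{"dx":0,"dy":0,"dz":-0.15,"wx":0,"wy":0,"wz":0,"hand":0.05},{"dx":0,"dy":0,"dz":-0.15,"wx":0,"wy":0,"wz":0,"hand":0.05}]' 
python3 -c "
from h import *
st();plan(*stw(0,0),.20,-9)"
```

```text
clock: 31.85
tool_pos: [0.6328, -0.1924, 0.0509]
ee_rot: [0.747, 0.665, 0.001, 0.002]
wrist_force: [-1.0, 0.4, 6.7]
width: 0.162
finger_force: 89.7
clock: 32.98
tool_pos: [0.631, -0.1917, 0.1971]
ee_rot: [0.747, 0.665, -0.0, -0.001]
wrist_force: [-0.1, -0.6, -4.5]
width: 0.166
finger_force: 88.7
t 32.975 p [ 0.631  -0.1917  0.1971] xax [0.117 0.993 0.   ] yax [ 0.993 -0.117 -0.002] q6 [-0.38  0.17  1.66  0.    1.32 -0.26] w 0.1660659042345226 F [-0.1 -0.6 -4.5]
dx 0.3427 dy -0.1131 dz -0.0025 wz 0.040 (or -3.102) q6 -0.26 tilt [-1.7e-03  7.0e-04 -1.0e+00]
```

```bash
python3 -m inch '[{"dx":0.025,"dy":-0.008,"dz":0,"wx":0,"wy":0,"wz":0.01,"hand":0.05},{"dx":0.065,"dy":-0.021,"dz":0,"wx":0,"wy":0,"wz":0.01,"hand":0.05},{"dx":0.105,"dy":-0.035,"dz":0,"wx":0,"wy":0,"wz":0.02,"hand":0.05},{"dx":0.145,"dy":-0.048,"dz":0,"wx":0,"wy":0,"wz":0.02,"hand":0.05},{"dx":0.185,"dy":-0.061,"dz":0,"wx":0,"wy":0,"wz":0.03,"hand":0.05},{"dx":0.225,"dy":-0.074,"dz":0,"wx":0,"wy":0,"wz":0.03,"hand":0.05},{"dx":0.265,"dy":-0.087,"dz":0,"wx":0,"wy":0,"wz":0.04,"hand":0.05},{"dx":0.3,"dy":-0.099,"dz":0,"wx":0,"wy":0,"wz":0.04,"hand":0.05},{"dx":0.33,"dy":-0.109,"dz":0,"wx":0,"wy":0,"wz":0.04,"hand":0.05},{"dx":0.342,"dy":-0.113,"dz":0,"wx":0,"wy":0,"wz":0.04,"hand":0.05},{"dx":0.342,"dy":-0.113,"dz":0,"wx":0,"wy":0,"wz":0.04,"hand":0.05},{"dx":0.342,"dy":-0.113,"dz":0,"wx":0,"wy":0,"wz":0.04,"hand":0.05},{"dx":0.342,"dy":-0.113,"dz":0,"wx":0,"wy":0,"wz":0.04,"hand":0.05},{"dx":0.342,"dy":-0.113,"dz":0,"wx":0,"wy":0,"wz":0.04,"hand":0.05},{"dx":0.342,"dy":-0.113,"dz":0,"wx":0,"wy":0,"wz":0.04,"hand":0.05}]'
python3 - <<'E'
from h import *
c=snap('scene');st();plan(*stw(0,-1),.12,-9)
P=cloud(c);near=np.hypot(P[...,0]-.56,P[...,1]-.16)<.13
print('lid scene',rect(c,hmask(c,.17,.205)&near,.19,500))
c=snap('top');P=cloud(c);near=np.hypot(P[...,0]-.56,P[...,1]-.16)<.13
print('lid top',rect(c,hmask(c,.17,.205)&near,.19,300))
E
```

```text
clock: 34.85
tool_pos: [0.5592, 0.1607, 0.1983]
ee_rot: [0.761, 0.649, -0.0, 0.0]
wrist_force: [-0.9, 0.8, -4.0]
width: 0.162
finger_force: 88.6
t 34.9 p [0.5592 0.1608 0.1983] xax [ 0.157  0.988 -0.   ] yax [ 0.988 -0.157 -0.   ] q6 [ 0.19 -0.    1.84 -0.    1.31  0.35] w 0.16545322435628596 F [ 0.   0.4 -4.4]
dx 0.0001 dy -0.0007 dz 0.0783 wz -0.000 (or 3.141) q6 0.35 tilt [-0.e+00 -1.e-04 -1.e+00]
lid scene [(0.5685, 0.1593, 191, 144, 80.8)]
lid top [(0.5363, 0.2302, 62, 57, 81.2), (0.5511, 0.1084, 125, 90, -9.0)]
```

Lowering slowly to seat the lid; the TCP should read about 0.0925 when it is home.

```bash
python3 -m inch '[{"dx":0,"dy":-0.0005,"dz":0.03,"wx":0,"wy":0,"wz":0,"hand":0.05},{"dx":0,"dy":-0.0005,"dz":0.055,"wx":0,"wy":0,"wz":0,"hand":0.05},{"dx":0,"dy":-0.0005,"dz":0.07,"wx":0,"wy":0,"wz":0,"hand":0.05},{"dx":0,"dy":-0.0005,"dz":0.08,"wx":0,"wy":0,"wz":0,"hand":0.05},{"dx":0,"dy":-0.0005,"dz":0.086,"wx":0,"wy":0,"wz":0,"hand":0.05},{"dx":0,"dy":-0.0005,"dz":0.092,"wx":0,"wy":0,"wz":0,"hand":0.05},{"dx":0,"dy":-0.0005,"dz":0.098,"wx":0,"wy":0,"wz":0,"hand":0.05},{"dx":0,"dy":-0.0005,"dz":0.103,"wx":0,"wy":0,"wz":0,"hand":0.05},{"dx":0,"dy":-0.0005,"dz":0.106,"wx":0,"wy":0,"wz":0,"hand":0.05},{"dx":0,"dy":-0.0005,"dz":0.106,"wx":0,"wy":0,"wz":0,"hand":0.05},{"dx":0,"dy":-0.0005,"dz":0.106,"wx":0,"wy":0,"wz":0,"hand":0.05}]'
```

```text
clock: 36.33
tool_pos: [0.5588, 0.1612, 0.0929]
ee_rot: [0.76, 0.649, 0.0, 0.0]
wrist_force: [-2.3, 0.1, 0.0]
width: 0.166
finger_force: 89.2
```

```bash
python3 -m inch '[{"dx":0,"dy":0,"dz":0,"wx":0,"wy":0,"wz":0,"hand":0.4},{"dx":0,"dy":0,"dz":0,"wx":0,"wy":0,"wz":0,"hand":0.4},{"dx":0,"dy":0,"dz":0,"wx":0,"wy":0,"wz":0,"hand":0.4},{"dx":0,"dy":0,"dz":0,"wx":0,"wy":0,"wz":0,"hand":0.4},{"dx":0,"dy":0,"dz":-0.03,"wx":0,"wy":0,"wz":0,"hand":0.4},{"dx":0,"dy":0,"dz":-0.08,"wx":0,"wy":0,"wz":0,"hand":0.4},{"dx":0,"dy":0,"dz":-0.14,"wx":0,"wy":0,"wz":0,"hand":0.4},{"dx":-0.05,"dy":-0.03,"dz":-0.16,"wx":0,"wy":0,"wz":0,"hand":0},{"dx":-0.1,"dy":-0.06,"dz":-0.16,"wx":0,"wy":0,"wz":0,"hand":0},{"dx":-0.15,"dy":-0.09,"dz":-0.16,"wx":0,"wy":0,"wz":0,"hand":0},{"dx":-0.15,"dy":-0.09,"dz":-0.16,"wx":0,"wy":0,"wz":0,"hand":0},{"dx":-0.15,"dy":-0.09,"dz":-0.16,"wx":0,"wy":0,"wz":0,"hand":0}]'
python3 - <<'E'
from h import *
st()
c=snap('top','top6.png');P=cloud(c)
print('lid',rect(c,hmask(c,.068,.1),.084,300,(140,140,260,245)),'handle',rect(c,hmask(c,.1,.125),.114,50,(140,150,250,235)))
a=P[150:240,140:250].reshape(-1,3);a=a[(a[:,2]>.07)&(a[:,2]<.097)];A_=np.c_[a[:,:2]-a[:,:2].mean(0),np.ones(len(a))];print('lid plane',np.linalg.lstsq(A_,a[:,2],rcond=None)[0])
yv=np.array([np.cos(A),np.sin(A)]);xv=np.array([np.sin(A),-np.cos(A)])
for n in('top','scene'):
    c=snap(n,n+'7.png');P=cloud(c);q=P[...,:2]-S;ys=q@yv*1e3;xs=q@xv*1e3
    m=(np.abs(xs)<14)&(ys>100)&(ys<210)&(P[...,2]>.105)
    b=np.c_[xs[m],ys[m],P[m][:,2]*1e3];print(n,len(b),b[b[:,1].argsort()][::max(1,len(b)//12)].round())
E
```

```text
clock: 37.83
tool_pos: [0.4466, 0.0271, 0.2527]
ee_rot: [0.761, 0.649, 0.001, 0.0]
wrist_force: [0.5, -0.0, 0.2]
width: 0.004
finger_force: 0.0
t 37.825 p [0.4466 0.0271 0.2527] xax [0.157 0.988 0.   ] yax [ 0.988 -0.157  0.001] q6 [-0.06 -0.36  2.06  0.    1.44  0.1 ] w 0.004134203596454168 F [ 0.5 -0.   0.2]
lid [(0.5594, 0.1608, 193, 125, 80.8)] handle [(0.559, 0.161, 80, 17, 81.0)]
lid plane [0.00113931 0.00136999 0.08440653]
top 268 [[ -5. 130. 106.]
 [ -3. 134. 117.]
 [ -1. 136. 117.]
 [ -0. 139. 131.]
 [  3. 141. 126.]
 [ 10. 143. 132.]
 [-11. 145. 137.]
 [ -3. 147. 137.]
 [ -2. 149. 145.]
 [ 12. 151. 147.]
 [-10. 153. 159.]
 [  8. 156. 161.]
 [  6. 161. 156.]]
scene 295 [[  6. 129. 108.]
 [ -1. 134. 110.]
 [ -9. 137. 118.]
 [  1. 139. 128.]
 [ -6. 141. 131.]
 [ 10. 143. 115.]
 [ 10. 145. 124.]
 [ -5. 147. 146.]
 [ 10. 149. 139.]
 [  8. 151. 132.]
 [  8. 153. 131.]
 [-10. 156. 160.]
 [ -9. 160. 158.]]
```

View pics/scene7.png

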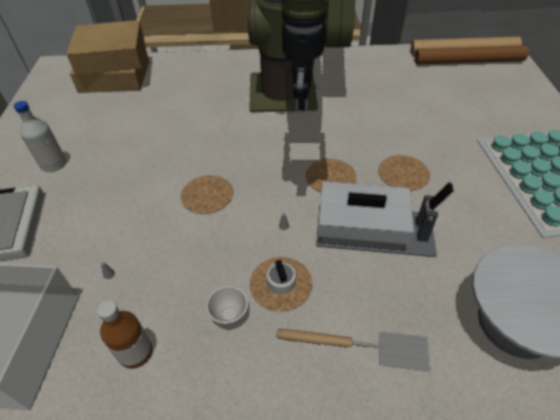

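The scene view shows the lid sitting level on the pan at (367,215), with its top at 84 mm. The clamp leans outward with its tip at (445,190), at station y ≈ 158 and z ≈ 159. Moving behind the clamp with shut fingers.

```bash
python3 -m inch '[{"dx":0.05,"dy":0.013,"dz":0,"wx":0,"wy":0,"wz":0,"hand":0},{"dx":0.1,"dy":0.026,"dz":0,"wx":0,"wy":0,"wz":0,"hand":0},{"dx":0.15,"dy":0.039,"dz":0,"wx":0,"wy":0,"wz":0,"hand":0},{"dx":0.2,"dy":0.052,"dz":0,"wx":0,"wy":0,"wz":0,"hand":0},{"dx":0.25,"dy":0.065,"dz":0,"wx":0,"wy":0,"wz":0,"hand":0},{"dx":0.3,"dy":0.078,"dz":0,"wx":0,"wy":0,"wz":0,"hand":0},{"dx":0.34,"dy":0.09,"dz":0,"wx":0,"wy":0,"wz":0,"hand":0},{"dx":0.35,"dy":0.09,"dz":0.02,"wx":0,"wy":0,"wz":0,"hand":0},{"dx":0.35,"dy":0.09,"dz":0.07,"wx":0,"wy":0,"wz":0,"hand":0},{"dx":0.35,"dy":0.09,"dz":0.12,"wx":0,"wy":0,"wz":0,"hand":0},{"dx":0.35,"dy":0.09,"dz":0.12,"wx":0,"wy":0,"wz":0,"hand":0},{"dx":0.35,"dy":0.09,"dz":0.12,"wx":0,"wy":0,"wz":0,"hand":0},{"dx":0.35,"dy":0.09,"dz":0.12,"wx":0,"wy":0,"wz":0,"hand":0}]'
cat > ss.py <<'E'
from h import *
s=telemetry.state();p=s['tool_pos'];q=p[:2]-S
print('station x %.1f y %.1f z %.1f'%(1e3*(q@[np.sin(A),-np.cos(A)]),1e3*(q@[np.cos(A),np.sin(A)]),p[2]*1e3),np.round(s['wrist_force'],1))
E
python3 ss.py
```

```text
clock: 39.6
tool_pos: [0.5916, 0.3595, 0.1359]
ee_rot: [0.76, 0.649, 0.003, 0.001]
wrist_force: [0.1, -0.1, 0.4]
width: 0.0
finger_force: 0.0
station x 1.6 y 200.3 z 135.9 [ 0.1 -0.1  0.4]
```

```bash
python3 -m inch '[{"dx":-0.015,"dy":-0.0015,"dz":0,"wx":0,"wy":0,"wz":0,"hand":0},{"dx":-0.03,"dy":-0.0015,"dz":0,"wx":0,"wy":0,"wz":0,"hand":0},{"dx":-0.042,"dy":-0.0015,"dz":0,"wx":0,"wy":0,"wz":0,"hand":0},{"dx":-0.054,"dy":-0.0015,"dz":0,"wx":0,"wy":0,"wz":0,"hand":0},{"dx":-0.066,"dy":-0.0015,"dz":0,"wx":0,"wy":0,"wz":0,"hand":0},{"dx":-0.073,"dy":-0.0015,"dz":0,"wx":0,"wy":0,"wz":0,"hand":0},{"dx":-0.08,"dy":-0.0015,"dz":0,"wx":0,"wy":0,"wz":0,"hand":0},{"dx":-0.087,"dy":-0.0015,"dz":0.001,"wx":0,"wy":0,"wz":0,"hand":0},{"dx":-0.094,"dy":-0.0015,"dz":0.003,"wx":0,"wy":0,"wz":0,"hand":0},{"dx":-0.094,"dy":-0.0015,"dz":0.003,"wx":0,"wy":0,"wz":0,"hand":0},{"dx":-0.094,"dy":-0.0015,"dz":0.003,"wx":0,"wy":0,"wz":0,"hand":0}]'
python3 ss.py
python3 - <<'E'
from h import *
c=snap('scene','s8.png');x=cv2.resize(c['image'][100:280,300:480],None,fx=3,fy=3);cv2.imwrite('pics/s8c.png',x[:,:,::-1])
E
```

```text
clock: 40.98
tool_pos: [0.5735, 0.2654, 0.129]
ee_rot: [0.76, 0.649, -0.001, 0.0]
wrist_force: [-0.1, -0.0, 0.5]
width: 0.002
finger_force: 0.0
station x -1.6 y 104.5 z 129.0 [-0.1 -0.   0.5]
```

View pics/s8c.png

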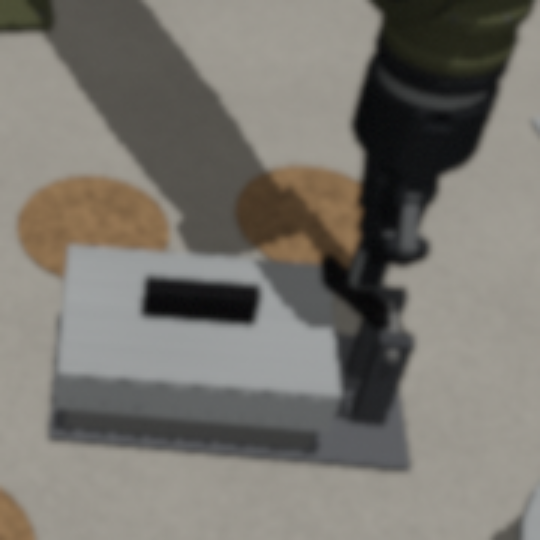

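The crop shows the bar at (355,290), past upright and leaning inward under the fingers. Continuing down.

```bash
python3 -m inch '[{"dx":-0.006,"dy":0.001,"dz":0.002,"wx":0,"wy":0,"wz":0,"hand":0},{"dx":-0.0115,"dy":0.001,"dz":0.005,"wx":0,"wy":0,"wz":0,"hand":0},{"dx":-0.016,"dy":0.001,"dz":0.011,"wx":0,"wy":0,"wz":0,"hand":0},{"dx":-0.0205,"dy":0.001,"dz":0.018,"wx":0,"wy":0,"wz":0,"hand":0},{"dx":-0.022,"dy":0.001,"dz":0.024,"wx":0,"wy":0,"wz":0,"hand":0},{"dx":-0.0235,"dy":0.001,"dz":0.029,"wx":0,"wy":0,"wz":0,"hand":0},{"dx":-0.0235,"dy":0.001,"dz":0.032,"wx":0,"wy":0,"wz":0,"hand":0},{"dx":-0.0235,"dy":0.001,"dz":0.033,"wx":0,"wy":0,"wz":0,"hand":0},{"dx":-0.0235,"dy":0.001,"dz":0.033,"wx":0,"wy":0,"wz":0,"hand":0},{"dx":-0.0235,"dy":0.001,"dz":0.033,"wx":0,"wy":0,"wz":0,"hand":0}]'
python3 ss.py
```

```text
clock: 42.28
tool_pos: [0.5706, 0.2428, 0.096]
ee_rot: [0.76, 0.649, -0.0, -0.0]
wrist_force: [0.5, -0.6, 0.6]
width: -0.001
finger_force: 0.3
station x -0.9 y 81.7 z 96.0 [ 0.5 -0.6  0.6]
```

```bash
python3 -m inch '[{"dx":0,"dy":0,"dz":0.001,"wx":0,"wy":0,"wz":0,"hand":0},{"dx":0,"dy":0,"dz":0.002,"wx":0,"wy":0,"wz":0,"hand":0},{"dx":0,"dy":0,"dz":0.002,"wx":0,"wy":0,"wz":0,"hand":0},{"dx":0,"dy":0,"dz":0.002,"wx":0,"wy":0,"wz":0,"hand":0}]'
python3 ss.py
```

```text
clock: 42.78
tool_pos: [0.5707, 0.2427, 0.0946]
ee_rot: [0.76, 0.65, -0.0, -0.0]
wrist_force: [-3.9, -1.6, 5.0]
width: -0.002
finger_force: 2.7
station x -0.8 y 81.7 z 94.6 [-3.9 -1.6  5. ]
```

```bash
python3 -m inch '[{"dx":0,"dy":0,"dz":0,"wx":0,"wy":0,"wz":0,"hand":0},{"dx":0,"dy":0,"dz":-0.04,"wx":0,"wy":0,"wz":0,"hand":0},{"dx":0,"dy":0,"dz":-0.1,"wx":0,"wy":0,"wz":0,"hand":0},{"dx":-0.06,"dy":-0.03,"dz":-0.14,"wx":0,"wy":0,"wz":0,"hand":0},{"dx":-0.12,"dy":-0.06,"dz":-0.14,"wx":0,"wy":0,"wz":0,"hand":0},{"dx":-0.18,"dy":-0.09,"dz":-0.14,"wx":0,"wy":0,"wz":0,"hand":0},{"dx":-0.23,"dy":-0.12,"dz":-0.14,"wx":0,"wy":0,"wz":0,"hand":0},{"dx":-0.23,"dy":-0.12,"dz":-0.14,"wx":0,"wy":0,"wz":0,"hand":0},{"dx":-0.23,"dy":-0.12,"dz":-0.14,"wx":0,"wy":0,"wz":0,"hand":0},{"dx":-0.23,"dy":-0.12,"dz":-0.14,"wx":0,"wy":0,"wz":0,"hand":0}]'
python3 - <<'E'
from h import *
st()
yv=np.array([np.cos(A),np.sin(A)]);xv=np.array([np.sin(A),-np.cos(A)])
for n in('top','scene'):
    c=snap(n,n+'9.png');P=cloud(c);q=P[...,:2]-S;ys=q@yv*1e3;xs=q@xv*1e3
    m=(np.abs(xs)<9)&(ys>61)&(ys<118)&(c['image'].max(2)<45)
    print(n,m.sum(),np.polyfit(ys[m]-90,P[m][:,2]*1e3,1).round(3))
    if n=='top':
        print('lid',rect(c,hmask(c,.068,.1),.084,300,(140,140,260,245)))
        m=(np.abs(xs)<60)&(ys>-90)&(ys<50)&(P[...,2]>.07)&(P[...,2]<.1);print('lid z',P[m][:,2].mean())
        print('timer',rect(c,hmask(c,.02,.045),.034,100,(240,110,310,180)))
x=cv2.resize(c['image'][150:310,230:480],None,fx=3,fy=3);cv2.imwrite('pics/s9c.png',x[:,:,::-1])
E
```

```text
clock: 44.02
tool_pos: [0.4173, 0.035, 0.2344]
ee_rot: [0.76, 0.65, 0.0, -0.0]
wrist_force: [-0.3, 0.2, 0.5]
width: -0.0
finger_force: 0.0
t 44.025 p [0.4173 0.035  0.2344] xax [0.156 0.988 0.001] yax [ 0.988 -0.156  0.   ] q6 [-0.05 -0.42  2.13  0.    1.43  0.11] w -0.0001423590897810185 F [-0.3  0.2  0.5]
top 222 [-2.0000e-02  9.4877e+01]
lid [(0.5613, 0.1705, 213, 125, 81.0)]
lid z 0.0845283372443006
timer [(0.6908, -0.025, 59, 58, 0.6)]
scene 175 [6.000e-03 9.499e+01]
```

View pics/s9c.png

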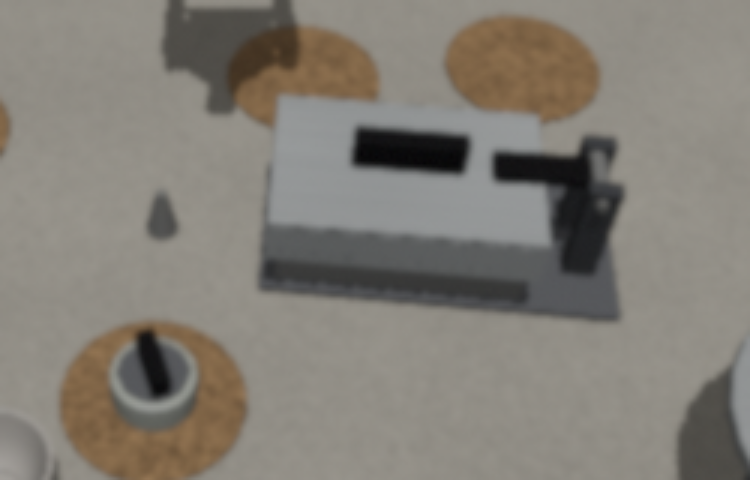

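The clamp bar at (540,168) lies flat on the seated lid, and the timer at (153,380) is wholly on the mat. Handing in.

```bash
python3 -c "
from rig import ticket
print(ticket.job_done())"
```

```text
the job is handed in; nothing more can be done
None
```

The job is done and handed in at about 44 s: the timer is on the far mat, both jars and the long tin stand in the pan (no square tins were there), the lid is fully home and the clamp is flat on it; the hand-in call returned no verdict.

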